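Open the kitchen canisters for refilling

TASK

The canisters on the kitchen island are to be refilled: first take the pan lid out of the draining tray and lay it flat in the middle of the round trivet. Then open every canister that is still closed, rocking its stopper towards one end of the oblong mouth and then the other until it comes free as you lift (a straight pull will not free it), and put all the stoppers in the tray, wholly inside it, standing or lying. Leave the mug, pepper mill and salt jar where they are.

Things in the scene. Friction and masses are not known exactly. Their poses are not given: they have to be found in the camera images.
- canister1: fixed white ceramic canister, 84 (its x) x 104 (its y) x 120 mm tall, one of a loose row of four; origin at the centre of its underside. Oblong mouth in its top, 44 mm along x, 56 along y. If closed, the stopper's foot stands on a ledge 80 mm above the origin, in a 31 mm square recess 4 mm deep. A straight pull lifts the stopper 10 mm, then its shoulder stops dead under the two seals
- canister1_mouth (a point): centre of canister1's mouth, level with the rim. At its +y and -y ends a black rubber seal juts in over the stopper's shoulder, 3 to 10 mm below the rim, its face 14 mm from the centre. The stem of a stopper leaning that way about its foot pushes the seal outward (some 7 N, up to 9.5 mm) and it stays there; 15 to 18 degrees each way clears both, and the stopper then lifts out
- canister2: fixed white ceramic canister, 84 (its x) x 104 (its y) x 120 mm tall, one of a loose row of four; origin at the centre of its underside. Oblong mouth in its top, 44 mm along x, 56 along y. If closed, the stopper's foot stands on a ledge 80 mm above the origin, in a 31 mm square recess 4 mm deep. A straight pull lifts the stopper 10 mm, then its shoulder stops dead under the two seals
- canister2_mouth (a point): centre of canister2's mouth, level with the rim. At its +y and -y ends a black rubber seal juts in over the stopper's shoulder, 3 to 10 mm below the rim, its face 14 mm from the centre. The stem of a stopper leaning that way about its foot pushes the seal outward (some 7 N, up to 9.5 mm) and it stays there; 15 to 18 degrees each way clears both, and the stopper then lifts out
- canister3: fixed white ceramic canister, 84 (its x) x 104 (its y) x 120 mm tall, one of a loose row of four; origin at the centre of its underside. Oblong mouth in its top, 44 mm along x, 56 along y. If closed, the stopper's foot stands on a ledge 80 mm above the origin, in a 31 mm square recess 4 mm deep. A straight pull lifts the stopper 10 mm, then its shoulder stops dead under the two seals
- canister3_mouth (a point): centre of canister3's mouth, level with the rim. At its +y and -y ends a black rubber seal juts in over the stopper's shoulder, 3 to 10 mm below the rim, its face 14 mm from the centre. The stem of a stopper leaning that way about its foot pushes the seal outward (some 7 N, up to 9.5 mm) and it stays there; 15 to 18 degrees each way clears both, and the stopper then lifts out
- canister4: fixed white ceramic canister, 84 (its x) x 104 (its y) x 120 mm tall, one of a loose row of four; origin at the centre of its underside. Oblong mouth in its top, 44 mm along x, 56 along y. If closed, the stopper's foot stands on a ledge 80 mm above the origin, in a 31 mm square recess 4 mm deep. A straight pull lifts the stopper 10 mm, then its shoulder stops dead under the two seals
- canister4_mouth (a point): centre of canister4's mouth, level with the rim. At its +y and -y ends a black rubber seal juts in over the stopper's shoulder, 3 to 10 mm below the rim, its face 14 mm from the centre. The stem of a stopper leaning that way about its foot pushes the seal outward (some 7 N, up to 9.5 mm) and it stays there; 15 to 18 degrees each way clears both, and the stopper then lifts out
- stopper1: loose wooden tapered stopper, 90 mm tall, 80 g, at the start seated in canister1 or absent. Origin at the centre of its foot, z along its axis to the knob. Plug 24 mm diameter at the foot, 36 mm at 20 mm height with a flat shoulder on top; round stem 24 mm diameter up to 56 mm; square knob 30 x 30 mm (faces along x, y) from 56 to 90 mm
- stopper1_knob (a point): centre of stopper1's square knob, 73 mm above its foot along its axis
- stopper2: loose wooden tapered stopper, 90 mm tall, 80 g, at the start seated in canister2 or absent. Origin at the centre of its foot, z along its axis to the knob. Plug 24 mm diameter at the foot, 36 mm at 20 mm height with a flat shoulder on top; round stem 24 mm diameter up to 56 mm; square knob 30 x 30 mm (faces along x, y) from 56 to 90 mm
- stopper2_knob (a point): centre of stopper2's square knob, 73 mm above its foot along its axis
- stopper3: loose wooden tapered stopper, 90 mm tall, 80 g, at the start seated in canister3 or absent. Origin at the centre of its foot, z along its axis to the knob. Plug 24 mm diameter at the foot, 36 mm at 20 mm height with a flat shoulder on top; round stem 24 mm diameter up to 56 mm; square knob 30 x 30 mm (faces along x, y) from 56 to 90 mm
- stopper3_knob (a point): centre of stopper3's square knob, 73 mm above its foot along its axis
- stopper4: loose wooden tapered stopper, 90 mm tall, 80 g, at the start seated in canister4 or absent. Origin at the centre of its foot, z along its axis to the knob. Plug 24 mm diameter at the foot, 36 mm at 20 mm height with a flat shoulder on top; round stem 24 mm diameter up to 56 mm; square knob 30 x 30 mm (faces along x, y) from 56 to 90 mm
- stopper4_knob (a point): centre of stopper4's square knob, 73 mm above its foot along its axis
- tray: fixed steel draining tray, outside 160 (x) x 240 (y) x 25 mm high, walls and floor 5 mm, open on top; origin at the centre of its underside
- trivet: fixed round flat trivet, 170 mm diameter, 6 mm thick; origin at the centre of its underside
- lid: loose aluminium pan lid, 140 mm diameter, 300 g, left lying in the tray; origin at the centre of its underside, z up; its dome rises to 20 mm and carries a round black knob 30 mm diameter from 30 to 54 mm height
- mug: blue mug, 80 mm diameter, 90 mm high, bystander; origin at the centre of its underside
- mill: dark wooden pepper mill, 56 mm diameter, 165 mm high, bystander; origin at the centre of its underside
- salt: small glass salt jar with a steel cap, 54 mm diameter, 75 mm high, bystander; origin at the centre of its underside
Things that resemble listed ones, but are neither listed nor needed, are in the scene too. There is more than one size of the lid; the one meant has the size given above.

How it is judged:
By the outcome, as a careful person would: the job done as asked, in the order asked, and still so for the second after the job is handed in, with the robot touching nothing.
Of stopper1, stopper2, stopper3, stopper4 only 3 to 4 are there at a start; the rules pass over those that are not, and their reading is None.
At some moment in a run one of lid may be knocked a few centimetres aside while the robot is not near it.
Once in a run the grip may slacken for a moment while it holds something.
It also fails if it takes over 210 s, if anything falls off the work surface, if the arm or the gripper's body presses on something with over 40 N, if the wrist force passes 120 N, or if a joint passes its speed limit or range.

ROBOT

A 7-joint arm with a two-finger parallel gripper is mounted at the origin on the work surface. World frame = base frame: x ahead of the robot, y to its left, z up, the work surface at z = 0. Lengths are in m, angles in degrees, forces in N, time in s.
With the tool pointing down it reaches from about 0.375 to 0.925 m from the base axis. Payload 3.1 kg.
Tool frame: the origin (TCP) lies at the very end of the fingers, on their centre line; the grasp point (between the pads) lies 19 mm behind it; z points along the fingers, y is the line along which they close (so a half turn about z gives the same grasp; the last joint's range is limited). The gripper opens to 85 mm and grips with 20 to 120 N. Pads are 22 mm wide; open, the fingers measure 114 mm over their backs; the gripper's body (76 mm by 85 mm) begins 54 mm behind the grasp point. The pads swing forward as they close: fully open they stand 13 mm farther back than shut.
Start: joints at [68.709, 21.939, 2.515, 91.553, -1.026, 66.532, -2.859], TCP at [0.176, -0.626, 0.231] pointing down, gripper open.
Joint ranges: [-149.38, 149.38], [-23.57, 123.04], [-84.95, 90], [0, 143.3], [-89.99, 269.99], [3.08, 112.72], [-163.45, 163.45]. Speed limits (degrees/s): [159.86, 159.86, 180, 180, 180, 180, 180].

INTERFACE

Orientations are given as [roll, pitch, yaw] about the fixed x, y, z axes, in that order (R = Rz(yaw) Ry(pitch) Rx(roll)).
In Python, from workcell import arm gives the robot as it stands.
- The arm moves only by the tool arm_command, never from a script. Its argument "motion" is a list of rows, each a list of 5 numbers: the opening, from -1 (shut) to 1 (fully open), then the shift along the world's x, y, z each as a share of 0.3 m, from -1 to 1, then the turn about the world's z as a share of pi/2 rad, from -1 to 1. A call has 1 to 12 rows; each row is the pose to reach, as a shift and turn from the pose commanded when the call began; what a row does not reach only later rows make up. A row lasts 1/10 s, in which the tool goes at most 50 mm and 8.59 degrees, less where a joint would pass 70% of its speed; a pose out of reach is approached as far as the arm can. A call with a number of a shift or a turn outside -1 to 1 is refused whole. A call with a gripper value outside its range is refused whole. The fingers move at their own pace and stop on an object; "force" is the grip in N (left out, the last holds). Time passes only in rows, so rows that repeat a pose let the fingers close. It gives the time, the measured TCP pose, the force, the opening and the grip force at its end, in the units of the state.
- arm.observe(): the state, without advancing time (a new reading comes with each control period).
- arm.snapshot(name): name is "side" or "top" or "wrist"; returns a dict with "image" (420x560x3 uint8, red, green, blue), "vertical_fov" (degrees; the focal length in pixels is half the picture's height over the tangent of half this angle, whatever the lens; pixels are square), "cx", "cy" (the principal point, pixels), "rvec" (rotation vector, rad) and "tvec" (3), from world to camera coordinates, as OpenCV has them. Camera axes: x right, y down, z forward; pixel columns grow to the right and rows downward; lengths in m; the calibration is good to about 2 mm. A picture is of the moment at which its call begins. There is no depth.
- arm.finish_job(): hands the job in; it is judged then, once.
The state is a dict: "time_s": time; "qpos": joint angles; "joint_vel": joint speeds; "tau": joint torques, N m; "eef_pos": TCP position; "eef_rot": TCP orientation; "force": force on the tool from outside, world axes, zero at the start; "ft_torque": the same for the moment, N m; "width": finger opening in m; "finger_force": force on a finger pad.
Only numpy, scipy, OpenCV 4.12 (cv2) and the standard library are available. Lean on these libraries where they do the work, as an engineer would, in place of code of your own. Each camera call takes 0.05 s, during which the arm holds its last target. There are 200 camera calls.

## Working session

There is one attempt and no reset: what is moved stays moved. The work goes in short steps, Python scripts to look and compute and a tool call to move; the robot and the scene stay as the last step left them, time stands still between calls to the robot, and variables do not carry over. Pictures are saved under pics/ and viewed, at most 14 in all, crops included, and the job is handed in when it is done.

Besides the shell and the picture viewer there is one more tool, called as name([rows], argument=value, ...), one row to a line, values as JSON. arm_command: Moves the arm, as the interface text tells. Its arguments: {"type":"object","properties":{"motion":{"type":"array","items":{"type":"array","items":{"type":"number"}}},"force":{"type":"number"}},"required":["motion"]}

```bash
mkdir -p pics; cat > h.py <<'E'
import numpy as np, cv2, json, pickle
from workcell import arm
def snap(n, f):
    s=arm.snapshot(n); cv2.imwrite('pics/%s.png'%f, s['image'][:,:,::-1]); pickle.dump(s,open('pics/%s.pkl'%f,'wb')); return s
def load(f): return pickle.load(open('pics/%s.pkl'%f,'rb'))
def K(s):
    h=s['image'].shape[0]; f=h/2/np.tan(np.radians(s['vertical_fov'])/2)
    return f,s['cx'],s['cy']
def ray(s,u,v):
    f,cx,cy=K(s); R=cv2.Rodrigues(np.array(s['rvec'],float))[0]; t=np.array(s['tvec'],float).ravel()
    d=R.T@np.array([(u-cx)/f,(v-cy)/f,1]); return -R.T@t, d/np.linalg.norm(d)
def atz(s,u,v,z):
    c,d=ray(s,u,v); return c+d*(z-c[2])/d[2]
def tri(obs):
    A=np.zeros((3,3));b=np.zeros(3)
    for s,u,v in obs:
        c,d=ray(s,u,v);P=np.eye(3)-np.outer(d,d);A+=P;b+=P@c
    x=np.linalg.solve(A,b)
    return x,[np.linalg.norm((np.eye(3)-np.outer(d,d))@(x-c)) for c,d in [ray(*o) for o in obs]]
def proj(s,p):
    f,cx,cy=K(s); R=cv2.Rodrigues(np.array(s['rvec'],float))[0]; q=R@np.array(p)+np.array(s['tvec']).ravel()
    return f*q[0]/q[2]+cx, f*q[1]/q[2]+cy
def crop(f,x0,y0,x1,y1,k,out):
    im=cv2.imread('pics/%s.png'%f)[y0:y1,x0:x1]; cv2.imwrite('pics/%s.png'%out,cv2.resize(im,None,fx=k,fy=k,interpolation=cv2.INTER_CUBIC))
E
python3 - <<'E'
from h import *
a=snap('top','top0'); b=snap('side','side0')
for s in(a,b): print(K(s),ray(s,280,210), cv2.Rodrigues(np.array(s['rvec'],float))[0].round(3).tolist())
o=arm.observe(); print(o)
E
```

```text
(np.float64(541.9732985741517), 281.25241463130396, 208.75931038259145) (array([ 0.04168896, -0.04125332,  1.84843354]), array([ 0.21196438,  0.00423351, -0.97726822])) [[0.039, -0.999, 0.007], [-0.976, -0.04, -0.214], [0.214, 0.002, -0.977]]
(np.float64(487.47250364024836), 277.4915821775178, 203.03472942070786) (array([0.34861878, 0.9180661 , 1.03064798]), array([ 0.05684547, -0.711281  , -0.7006054 ])) [[-0.997, -0.076, -0.011], [-0.044, 0.689, -0.723], [0.063, -0.721, -0.69]]
{'time_s': 0.1, 'qpos': array([68.70992511, 21.98956785,  2.51316201, 91.64072767, -1.02530185,
       66.53105142, -2.85950873]), 'joint_vel': array([ 0.01753191, -0.23036914,  0.01061939, -0.16862037,  0.08125812,
       -0.00663506,  0.04914829]), 'tau': array([ 1.87626523e-03, -4.34731972e+01,  1.02888320e+00, -2.50455737e+01,
        1.08755316e-02,  5.44027775e-03, -1.53823271e-05]), 'eef_pos': array([ 0.17549216, -0.62496896,  0.22998203]), 'eef_rot': array([-1.79861402e+02,  8.20324532e-03,  1.56893872e+01]), 'force': array([-0.46604859, -0.46865365, -0.02786589]), 'ft_torque': array([-0.04917608,  0.00108108, -0.00084614]), 'finger_force': 0.0, 'width': 0.08560074015178433}
```

View pics/top0.png

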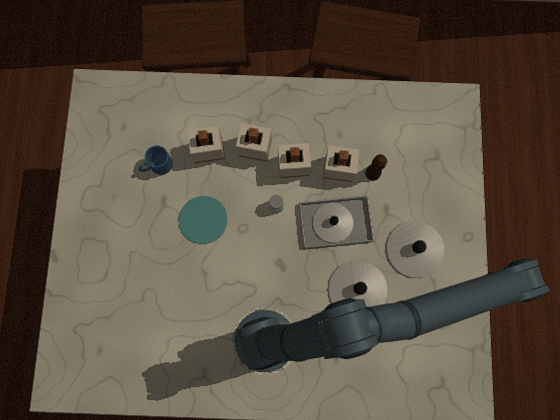

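View pics/side0.png

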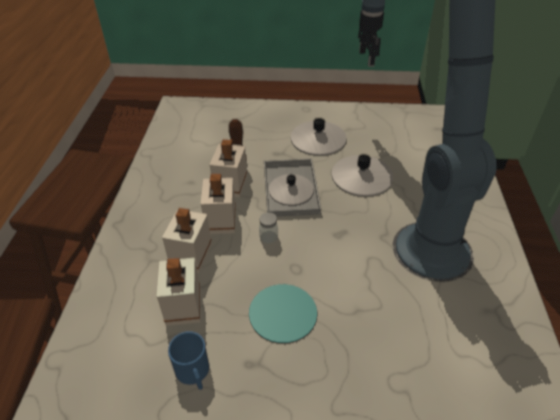

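The top view shows four canisters in a row, all with stoppers: knobs at about (203,137), (253,133), (294,154) and (343,157). The trivet is at (203,220) and the tray at (335,222). There are three lids: (333,222) in the tray, (415,249) and (358,289) on the table. The tray one is smaller and lies in the tray, so it fits the description. I'll confirm it in an enlarged crop.

```bash
python3 - <<'E'
from h import *
crop('top0',170,110,400,270,3.4,'c1'); crop('side0',140,110,340,350,2.45,'c2')
E
```

```text
(no output)
```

View pics/c1.png

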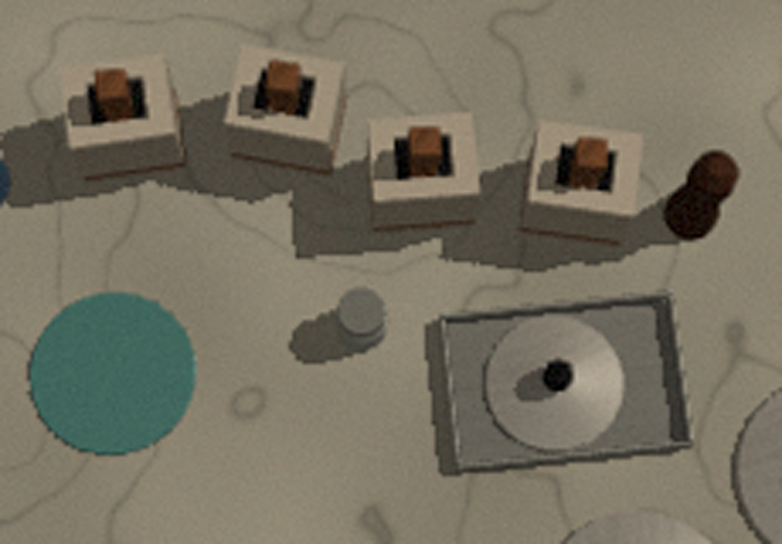

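View pics/c2.png

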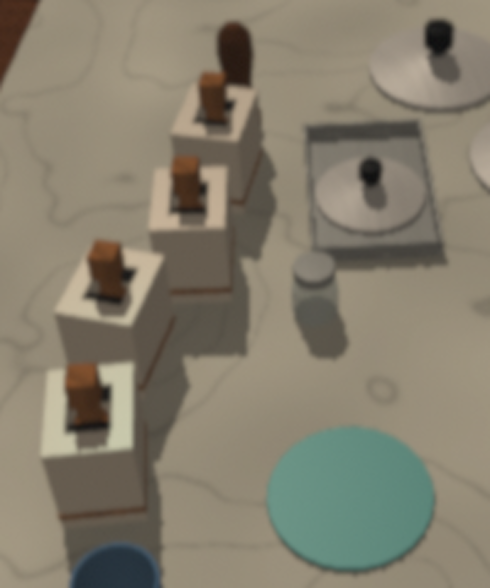

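The crops show the tray lid's knob at c1 (558,374) with its rim about 140 crop px across. The trivet, stated as 170 mm, is 164 crop px across, so this lid is about 140 mm; the two on the table are clearly larger. All four canisters are closed and their mouths run along world y.

```bash
cat > m1.py <<'E'
from h import *
T=load('top0');S=load('side0')
t=lambda x,y:(T,170+(x+.5)/3.4-.5,110+(y+.5)/3.4-.5)
s=lambda x,y:(S,140+(x+.5)/2.45-.5,110+(y+.5)/2.45-.5)
# order: +x+y, +x-y, -x-y, -x+y
C={'A':([(58,63),(163,54),(181,138),(68,149)],[(42,459),(48,372),(132,367),(134,449)]),
'B':([(241,46),(346,66),(330,143),(226,124)],[(58,308),(100,241),(163,257),(131,325)]),
'C':([(368,121),(473,112),(480,189),(374,198)],[(151,228),(154,168),(226,168),(229,228)]),
'D':([(536,121),(643,135),(636,215),(525,204)],[(173,135),(194,88),(259,93),(243,141)])}
for n,(a,b) in C.items():
    P=[tri([t(*p),s(*q)]) for p,q in zip(a,b)]
    X=np.array([p[0] for p in P]); c=X.mean(0)
    d=X[0]+X[3]-X[1]-X[2]; e=X[0]+X[1]-X[2]-X[3]
    print(n,c.round(4),'res',np.round([max(p[1]) for p in P],4),'z',X[:,2].round(3),'yawY',np.degrees(np.arctan2(-d[0],d[1])).round(1),'yawX',np.degrees(np.arctan2(e[1],e[0])).round(1),'len',np.linalg.norm(d)/2,np.linalg.norm(e)/2)
print('lidknob',tri([t(558,372),s(371,166)]))
L=[atz(*t(x,y),.006) for x,y in[(484,382),(624,382),(554,315),(554,450)]];print('lid rim',np.round(L,4).tolist())
L=[atz(*t(x,y),.006) for x,y in[(30,373),(195,373),(112,292),(112,455)]];print('trivet',np.round(L,4).tolist(), tri([t(112,373.5),s(351,497)]))
print('trivet side',[atz(*s(x,y),.006).round(4) for x,y in[(267,497),(434,497),(351,427),(351,567)]])
L=[atz(*t(x,y),.025) for x,y in[(441,318),(670,296),(691,446),(456,471)]];print('tray',np.round(L,4).tolist(),np.mean(L,0))
L=[atz(*s(x,y),.025) for x,y in[(316,252),(307,124),(417,121),(440,247)]];print('tray side',np.round(L,4).tolist(),np.mean(L,0))
print('mug/mill/salt', tri([t(361,312),s(315,268)]), tri([t(713,173),s(235,27)]))
E
python3 m1.py
```

```text
A [0.65   0.2304 0.1167] res [0.0027 0.0004 0.0026 0.0001] z [0.121 0.119 0.106 0.121] yawY 11.0 yawX 13.0 len 0.10781400575301682 0.0851462867924756
B [0.6616 0.0644 0.1211] res [0.0001 0.0023 0.0009 0.0008] z [0.127 0.124 0.115 0.119] yawY -8.7 yawX -8.8 len 0.10517996673959135 0.07742478199880137
C [ 0.604  -0.0739  0.1205] res [0.0002 0.0007 0.0019 0.004 ] z [0.123 0.12  0.118 0.121] yawY 8.8 yawX 6.3 len 0.10455990954757179 0.08191714874657607
D [ 0.5972 -0.2328  0.1169] res [0.0015 0.0017 0.0024 0.0016] z [0.121 0.111 0.112 0.123] yawY -3.0 yawX -5.2 len 0.10894668449897163 0.0854108562099169
lidknob (array([ 0.40520522, -0.21576086,  0.05622894]), [np.float64(0.001338102667578462), np.float64(0.0013381026675783965)])
lid rim [[0.4033, -0.1457, 0.006], [0.4091, -0.2883, 0.006], [0.4763, -0.2156, 0.006], [0.3362, -0.2183, 0.006]]
trivet [[0.3939, 0.3165, 0.006], [0.4007, 0.1488, 0.006], [0.482, 0.2392, 0.006], [0.3131, 0.2273, 0.006]] (array([0.39823902, 0.23384573, 0.00089208]), [np.float64(0.0005041544257630636), np.float64(0.0005041544257629999)])
trivet side [array([0.4829, 0.2429, 0.006 ]), array([0.3153, 0.2314, 0.006 ]), array([0.4044, 0.1504, 0.006 ]), array([0.3932, 0.3156, 0.006 ])]
tray [[0.464, -0.0992, 0.025], [0.4965, -0.3317, 0.025], [0.3428, -0.3536, 0.025], [0.3081, -0.1192, 0.025]] [ 0.4028543  -0.22588759  0.025     ]
tray side [[0.4625, -0.0901, 0.025], [0.4963, -0.3326, 0.025], [0.3491, -0.3481, 0.025], [0.3149, -0.1081, 0.025]] [ 0.40568517 -0.21972855  0.025     ]
mug/mill/salt (array([ 0.45616421, -0.0183232 ,  0.07112551]), [np.float64(6.3379509279618175e-06), np.float64(6.3379509280808146e-06)]) (array([ 0.5853789 , -0.34994881,  0.16453894]), [np.float64(0.0009583676181594015), np.float64(0.0009583676181593861)])
```

arm_command([
  [1,0.765,1,0,0],
  [1,0.765,1,0,0],
  [1,0.765,1,0,0],
  [1,0.765,1,0,0],
  [1,0.765,1,0,0],
  [1,0.765,1,0,0],
  [1,0.765,1,0,0],
  [1,0.765,1,0,0],
  [1,0.765,1,0,0],
  [1,0.765,1,0,0],
], force=30)

```text
time_s: 1.1
eef_pos: [0.4052, -0.3252, 0.2309]
eef_rot: [-180.0, 0.1, 15.8]
force: [-0.1, -0.0, 0.2]
width: 0.0853
finger_force: 0.0
```

```bash
python3 - <<'E'
from h import *
s=snap('wrist','w1'); o=arm.observe(); print(o['eef_pos'],o['eef_rot'],o['time_s'],ray(s,280,210)[0]-o['eef_pos'],K(s),cv2.Rodrigues(np.array(s['rvec'],float))[0].round(3).tolist())
print(proj(s,[.405,-.216,.058]),proj(s,o['eef_pos']))
E
```

```text
[ 0.40429387 -0.32655414  0.23089143] [-1.79998531e+02  7.22806395e-02  1.56366322e+01] 1.15 [0.07965891 0.0236114  0.14246169] (np.float64(366.44148961035944), 287.3709470993883, 210.86244109506723) [[0.273, -0.962, -0.001], [-0.911, -0.259, 0.32], [-0.308, -0.087, -0.947]]
(np.float64(165.4743451005447), np.float64(151.16865037493534)) (np.float64(289.8100823591692), np.float64(286.0483615856975))
```

View pics/w1.png

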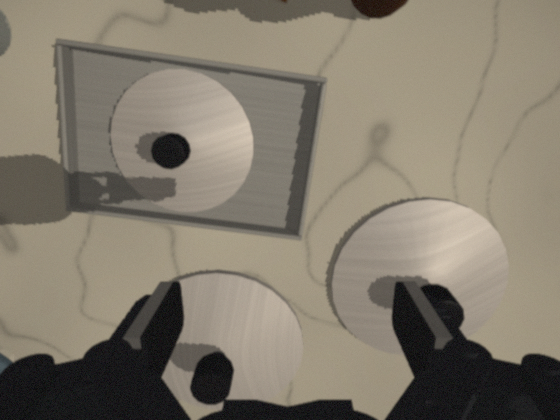

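The wrist view shows the tray with the lid still in place, its knob at (170,151) and rim from about 110 to 253 px, and the two larger lids outside.

```bash
python3 - <<'E'
from h import *
exec(open('m1.py').read().split('# order')[0].replace('from h import *',''))
W=load('w1')
print(tri([(W,170.5,150.5),t(558,372),s(371,166)]), atz(W,170.5,150.5,.058))
print('rim',[atz(W,u,v,.008).round(4) for u,v in[(110,140),(253,140),(178,68),(182,214)]])
L=[atz(W,u,v,.025) for u,v in[(57,41),(325,80),(299,238),(73,210)]];print('tray',np.round(L,4).tolist(),np.mean(L,0))
E
```

```text
(array([ 0.40556074, -0.21764534,  0.05378899]), [np.float64(0.0012710868463187118), np.float64(0.0020695683404914514), np.float64(0.0015679279669500855)]) [ 0.40675165 -0.22006377  0.058     ]
rim [array([ 0.3885, -0.1476,  0.008 ]), array([ 0.427 , -0.2835,  0.008 ]), array([ 0.4724, -0.2002,  0.008 ]), array([ 0.3315, -0.2303,  0.008 ])]
tray [[0.4658, -0.1, 0.025], [0.4989, -0.3335, 0.025], [0.3457, -0.3544, 0.025], [0.3129, -0.1277, 0.025]] [ 0.40583078 -0.22888694  0.025     ]
```

arm_command([
  [1,0,0.36,0,0],
  [1,0,0.36,0,0],
  [1,0,0.36,-0.1,0],
  [1,0,0.36,-0.3,0],
  [1,0,0.36,-0.45,0],
  [1,0,0.36,-0.55,0],
  [1,0,0.36,-0.63,0],
  [1,0,0.36,-0.66,0],
  [1,0,0.36,-0.66,0],
])

```text
time_s: 2.05
eef_pos: [0.4036, -0.2188, 0.0321]
eef_rot: [-179.9, 0.2, 15.5]
force: [-0.4, -0.5, 0.3]
width: 0.0858
finger_force: 0.0
```

arm_command([
  [-1,0,0,0,0],
  [-1,0,0,0,0],
  [-1,0,0,0,0],
  [-1,0,0,0,0],
  [-1,0,0,0,0],
  [-1,0,0,0,0],
  [-1,0,0,0,0],
  [-1,0,0,0,0],
], force=50)

```text
time_s: 2.85
eef_pos: [0.4062, -0.218, 0.0346]
eef_rot: [179.9, -0.1, 15.7]
force: [-0.2, 0.9, 5.5]
width: 0.0285
finger_force: 49.2
```

arm_command([
  [-1,0,0,0.05,0],
  [-1,0,0,0.12,0],
  [-1,0,0,0.22,0],
  [-1,0,0,0.34,0],
  [-1,0,0,0.46,0],
  [-1,0,0,0.5,0],
  [-1,0,0,0.5,0],
  [-1,0,0,0.5,0],
])

```text
time_s: 3.65
eef_pos: [0.4039, -0.2172, 0.1816]
eef_rot: [-179.9, 0.1, 15.7]
force: [0.6, 0.8, -3.7]
width: 0.0287
finger_force: 50.3
```

```bash
python3 - <<'E'
from h import *
s=snap('wrist','w2'); o=arm.observe(); print(o['eef_pos'],o['width'],o['force'])
E
```

```text
[ 0.40334979 -0.21690548  0.18092528] 0.02882524592176336 [-0.14618729  0.05769922 -3.48307714]
```

View pics/w2.png

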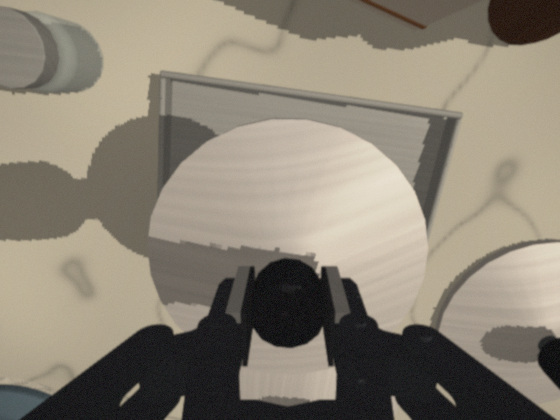

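The lid hangs level in the grip, the knob between the pads at (288,303). Carrying it to the trivet.

arm_command([
  [-1,0,0.08,0,0],
  [-1,0,0.2,0,0],
  [-1,0,0.33,0,0],
  [-1,0,0.46,0,0],
  [-1,0,0.59,0,0],
  [-1,0,0.72,0,0],
  [-1,0,0.85,0,0],
  [-1,-0.025,0.95,0,0],
  [-1,-0.025,1,0,0],
])

```text
time_s: 4.6
eef_pos: [0.3948, 0.0852, 0.1811]
eef_rot: [-179.9, 0.3, 16.0]
force: [-0.4, -0.8, -3.2]
width: 0.0285
finger_force: 51.2
```

arm_command([
  [-1,0,0.12,0,0],
  [-1,0,0.25,0,0],
  [-1,0,0.38,0,0],
  [-1,0,0.48,0,0],
  [-1,0,0.507,0,0],
  [-1,0,0.507,-0.1,0],
  [-1,0,0.507,-0.2,0],
  [-1,0,0.507,-0.3,0],
  [-1,0,0.507,-0.38,0],
  [-1,0,0.507,-0.42,0],
  [-1,0,0.507,-0.42,0],
])

```text
time_s: 5.7
eef_pos: [0.3954, 0.2323, 0.0546]
eef_rot: [179.9, 0.4, 15.7]
force: [-0.4, -0.4, -3.5]
width: 0.028
finger_force: 51.4
```

```bash
python3 - <<'E'
from h import *
s=snap('wrist','w3'); snap('side','side3');o=arm.observe(); print(o['eef_pos'],o['width'],o['force'],o['finger_force'])
a=cv2.resize(cv2.imread('pics/w3.png'),(400,300)); b=cv2.resize(cv2.imread('pics/side3.png')[260:380,200:360],(400,300))
cv2.imwrite('pics/c3.png',np.hstack([a,b]))
E
```

```text
[0.39787528 0.23423707 0.05729334] 0.02854108817456034 [-0.21355705  0.30777981 -2.97950693] 51.44124627113342
```

View pics/c3.png

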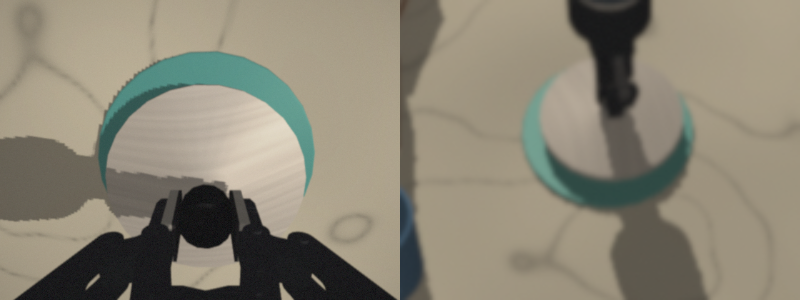

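The lid is about 22 mm above the trivet and centred over it, so I lower it, release and back off upwards.

arm_command([
  [-1,0,0,-0.04,0],
  [-1,0,0,-0.06,0],
  [-1,0,0,-0.07,0],
  [-1,0,0,-0.075,0],
  [-1,0,0,-0.075,0],
])

```text
time_s: 6.3
eef_pos: [0.3976, 0.234, 0.0356]
eef_rot: [179.9, 0.1, 15.7]
force: [-3.1, -2.6, 5.7]
width: 0.0284
finger_force: 52.3
```

arm_command([
  [0.3,0,0,0,0],
  [0.3,0,0,0,0],
  [0.3,0,0,0,0],
  [0.3,0,0,0,0],
  [0.3,0,0,0.1,0],
  [0.3,0,0,0.25,0],
  [0.3,0,0,0.4,0],
  [0.3,0,0,0.55,0],
  [0.3,0,0,0.7,0],
  [0.3,0,0,0.7,0],
])

```text
time_s: 7.3
eef_pos: [0.4019, 0.2374, 0.2516]
eef_rot: [-179.9, -0.8, 15.7]
force: [0.7, 1.0, -0.1]
width: 0.0552
finger_force: 0.0
```

```bash
python3 - <<'E'
from h import *
s=snap('wrist','w4'); snap('side','side4');o=arm.observe(); print(o['time_s'],o['eef_pos'],o['eef_rot'],o['width'],o['force'],o['finger_force'])
a=cv2.resize(cv2.imread('pics/w4.png'),(400,300)); b=cv2.resize(cv2.imread('pics/side4.png')[260:380,200:360],(400,300))
cv2.imwrite('pics/c4.png',np.hstack([a,b]))
print([ (X,atz(s,*X,z)) for X,z in []])
E
```

```text
7.4 [0.39859993 0.23467963 0.24601372] [179.96848622  -0.1998587   15.67830562] 0.055760879610343476 [-0.17675185 -1.2432553   0.03792388] 0.0
[]
```

View pics/c4.png

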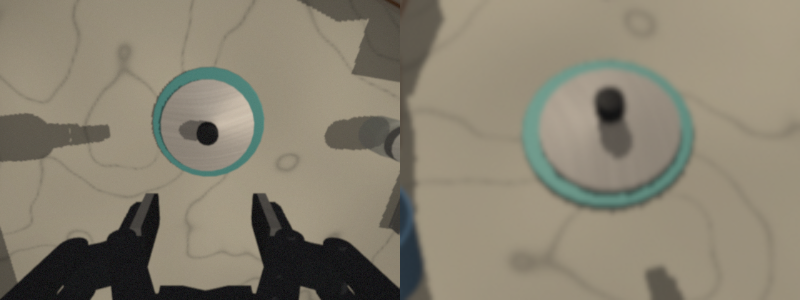

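```bash
python3 - <<'E'
from h import *
for f in('w4','side4'):
    s=load(f); im=s['image'].astype(int)
    g=((im[...,1]-im[...,0])>25).astype(np.uint8); n,l,st,c=cv2.connectedComponentsWithStats(g); k=1+st[1:,4].argmax(); g=(l==k).astype(np.uint8)
    cs,_=cv2.findContours(g,cv2.RETR_CCOMP,cv2.CHAIN_APPROX_NONE); cs=sorted(cs,key=len)[-2:]
    for q in cs[::-1]:
        P=np.array([atz(s,*p,.006)[:2] for p in q[:,0].astype(float)],np.float32); print(f,len(q),cv2.fitEllipse(P))
E
```

```text
w4 437 ((0.3989109396934509, 0.23229359090328217), (0.1662062406539917, 0.16663329303264618), 29.51642608642578)
w4 372 ((0.3947075605392456, 0.23337337374687195), (0.14357934892177582, 0.1443464159965515), 175.60833740234375)
side4 620 ((0.7786118388175964, -1.3966069221496582), (0.7739177346229553, 1.7724530696868896), 92.99478912353516)
side4 17 ((0.9081758260726929, -1.5003917217254639), (0.030575083568692207, 0.0536675788462162), 171.9183807373047)
```

The lid lies flat on the trivet, about 4 mm off centre, which is fine. Now the wrist camera goes over the canisters.

arm_command([
  [0.3,0.15,0,0.113,0.1],
  [0.3,0.3,-0.1,0.113,0.19],
  [0.3,0.45,-0.18,0.113,0.28],
  [0.3,0.6,-0.18,0.113,0.37],
  [0.3,0.75,-0.18,0.113,0.46],
  [0.3,0.823,-0.18,0.113,0.55],
  [0.3,0.823,-0.18,0.113,0.64],
  [0.3,0.823,-0.18,0.113,0.73],
  [0.3,0.823,-0.18,0.113,0.826],
  [0.3,0.823,-0.18,0.113,0.826],
  [0.3,0.823,-0.18,0.113,0.826],
  [0.3,0.823,-0.18,0.113,0.826],
])

```text
time_s: 8.6
eef_pos: [0.6442, 0.1802, 0.2775]
eef_rot: [-179.9, 0.0, 89.9]
force: [-0.3, -1.7, -0.8]
width: 0.0555
finger_force: 0.0
```

```bash
python3 - <<'E'
from h import *
s=snap('wrist','wA'); o=arm.observe(); print(o['qpos'],o['eef_pos'],o['eef_rot'],o['width']);print([proj(s,p) for p in([.65,.23,.17],[.66,.064,.17])])
E
```

```text
[ 15.19214287  29.9183097  -48.57673409  83.64164838  22.60014209
  76.65359261 -34.85892924] [0.64430511 0.18026628 0.27791425] [-1.79938759e+02  2.90312987e-02  8.99537505e+01] 0.05532290002905576
[(np.float64(296.7067262993517), np.float64(137.88722691673837)), (np.float64(307.4419880050991), np.float64(343.02524935004084))]
```

arm_command([
  [0.3,0,-0.15,0,0],
  [0.3,0,-0.3,0,0],
  [0.3,0,-0.45,0,0],
  [0.3,0.033,-0.553,0,0],
  [0.3,0.033,-0.553,0,0],
  [0.3,0.033,-0.553,0,0],
])

```text
time_s: 9.25
eef_pos: [0.6547, 0.0131, 0.2785]
eef_rot: [-180.0, -0.0, 89.8]
force: [-0.3, 0.8, -0.8]
width: 0.0556
finger_force: 0.0
```

```bash
python3 - <<'E'
from h import *
s=snap('wrist','wB'); o=arm.observe(); print(o['eef_pos'],o['eef_rot'])
E
```

```text
[0.65431534 0.01551408 0.27878877] [-1.79995750e+02 -6.33063059e-02  9.00256119e+01]
```

arm_command([
  [0.3,-0.05,-0.15,0,0],
  [0.3,-0.1,-0.3,0,0],
  [0.3,-0.187,-0.42,0,0],
  [0.3,-0.187,-0.46,0,0],
  [0.3,-0.187,-0.46,0,0],
  [0.3,-0.187,-0.46,0,0],
])

```text
time_s: 9.9
eef_pos: [0.5992, -0.1201, 0.2791]
eef_rot: [179.9, -0.1, 90.2]
force: [-0.0, 0.5, -0.6]
width: 0.0555
finger_force: 0.0
```

```bash
python3 - <<'E'
from h import *
s=snap('wrist','wC'); o=arm.observe(); print(o['eef_pos'],o['eef_rot'])
E
```

```text
[ 0.59940527 -0.11924978  0.27921456] [ 1.79921896e+02 -1.22856921e-01  9.03405156e+01]
```

arm_command([
  [0.3,0,-0.15,0,0],
  [0.3,0,-0.3,0,0],
  [0.3,-0.023,-0.45,0,0],
  [0.3,-0.023,-0.53,0,0],
  [0.3,-0.023,-0.53,0,0],
  [0.3,-0.023,-0.53,0,0],
])

```text
time_s: 10.55
eef_pos: [0.593, -0.2797, 0.2786]
eef_rot: [179.9, -0.1, 90.2]
force: [-0.1, 0.9, 0.1]
width: 0.0557
finger_force: 0.0
```

```bash
python3 - <<'E'
from h import *
s=snap('wrist','wD'); o=arm.observe(); print(o['eef_pos'],o['eef_rot'],o['qpos'])
def c(f): return cv2.resize(cv2.imread('pics/%s.png'%f)[0:300,100:500],(400,300))
cv2.imwrite('pics/m.png',np.vstack([np.hstack([c('wA'),c('wB')]),np.hstack([c('wC'),c('wD')])]))
E
```

```text
[ 0.59322626 -0.27832727  0.27885294] [ 1.79935742e+02 -1.52471978e-01  9.03311692e+01] [ 53.82464055  26.64700798 -43.75808971  85.87745159  18.56511568
  74.95811099   8.62404629]
```

View pics/m.png

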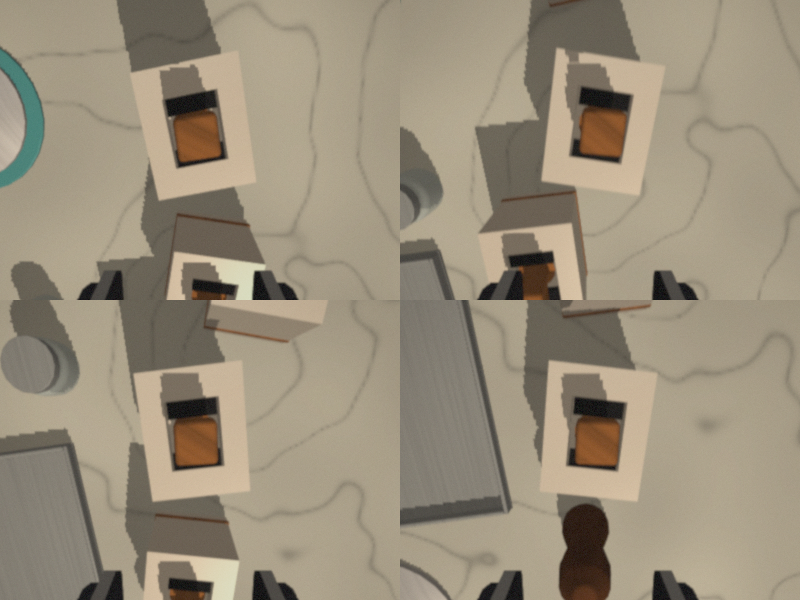

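All four canisters are closed and upright: knobs (mosaic px) at A (197,136), B (604,133), C (196,441) and D (598,442). Black seals show at both y ends, the stoppers stand upright, and the pepper mill is well clear in −y of D.

```bash
cat > m2.py <<'E'
from h import *
R={'A':[(131,72),(238,51),(256,181),(158,200)],'B':[(155,48),(265,66),(242,195),(142,180)],'C':[(134,73),(241,60),(249,191),(154,201)],'D':[(147,61),(258,73),(238,201),(140,192)]}
KN={'A':(111,80),'B':(284,74),'C':(425,139),'D':(591,148)} 
for n,q in R.items():
    s=load('w'+n)
    X=np.array([atz(s,u+100,v,.12) for u,v in q]); c=X.mean(0)
    d=X[0]+X[1]-X[2]-X[3]; e=X[1]+X[2]-X[0]-X[3]
    im=s['image'].astype(int); g=((im[...,0]-im[...,2])>45).astype(np.uint8)
    m=np.zeros_like(g); a=np.array(q).mean(0).astype(int); m[a[1]-45:a[1]+45,a[0]+100-45:a[0]+145]=1; g&=m
    pts=np.argwhere(g)[:,::-1].astype(np.float32); (r,sz,an)=cv2.minAreaRect(pts)
    k=atz(s,*r,.168)
    print(n,'rim',c.round(4),'yaws',np.degrees(np.arctan2(-d[0],d[1])).round(1),np.degrees(np.arctan2(e[1],e[0])).round(1),'len',(np.linalg.norm(d)/2).round(4),(np.linalg.norm(e)/2).round(4),'knob',k.round(4),np.round(r,1),np.round(sz,1),round(an,1))
E
python3 m2.py
```

```text
A rim [0.6504 0.2302 0.12  ] yaws 10.5 10.8 len 0.1032 0.0836 knob [0.6485 0.238  0.168 ] [294.5 125.5] [89. 89.] 90.0
B rim [0.6652 0.066  0.12  ] yaws -7.6 -8.8 len 0.1032 0.0853 knob [0.6633 0.0735 0.168 ] [300.5 121.5] [89. 89.] 90.0
C rim [ 0.6047 -0.0739  0.12  ] yaws 6.9 6.6 len 0.1041 0.0822 knob [ 0.6029 -0.0654  0.168 ] [293.5 130.5] [89. 89.] 90.0
D rim [ 0.5992 -0.2338  0.12  ] yaws -5.4 -5.4 len 0.1038 0.0849 knob [ 0.5974 -0.225   0.168 ] [294.5 130.5] [89. 89.] 90.0
```

```bash
python3 - <<'E'
from h import *
T=load('top0')
for n,k,t in(('A',(197,136),(111,78)),('B',(204,133),(284,72)),('C',(196,141),(425,140)),('D',(198,142),(592,150))):
    s=load('w'+n); im=s['image'].astype(int)
    g=((im[...,0]-im[...,2])>75).astype(np.uint8); nn,l,st,c=cv2.connectedComponentsWithStats(g); j=l[k[1],k[0]+100]
    r=cv2.minAreaRect(np.argwhere(l==j)[:,::-1].astype(np.float32))
    print(n,atz(s,k[0]+100,k[1],.168).round(4),np.round(r[0],1),np.round(r[1],1),atz(s,*r[0],.168).round(4),tri([(s,k[0]+100,k[1]),(T,170+t[0]/3.4,110+t[1]/3.4)]))
E
```

```text
A [0.6502 0.231  0.168 ] [297.1 137.9] [40.9 41.2] [0.6503 0.2297 0.168 ] (array([0.65129855, 0.22999871, 0.17103035]), [np.float64(0.0017784396486874498), np.float64(0.0017784396486876786)])
B [0.6658 0.0658 0.168 ] [302.8 133.3] [41.3 41.4] [0.6649 0.0656 0.168 ] (array([0.66647292, 0.0644658 , 0.16661425]), [np.float64(0.001356111520309815), np.float64(0.0013561115203098162)])
C [ 0.6047 -0.0725  0.168 ] [295.6 143.4] [40.4 40.6] [ 0.6045 -0.0742  0.168 ] (array([ 0.60518834, -0.07414137,  0.16235662]), [np.float64(0.0009293348916574457), np.float64(0.0009293348916574007)])
D [ 0.5998 -0.2327  0.168 ] [297.2 143.4] [40.8 40.7] [ 0.5993 -0.2336  0.168 ] (array([ 0.5998952 , -0.2335996 ,  0.16881675]), [np.float64(0.0010003170590285639), np.float64(0.0010003170590285814)])
```

Knob centres: A (0.650,0.230), B (0.665,0.066), C (0.605,−0.074), D (0.599,−0.234), tops at about 0.168 m. Starting with D: pads close along canister x and I rock along its y.

arm_command([
  [0.3,0.021,0.15,0,-0.062],
  [0.3,0.021,0.15,-0.1,-0.062],
  [0.3,0.021,0.15,-0.2,-0.062],
  [0.3,0.021,0.15,-0.2,-0.062],
  [0.3,0.021,0.15,-0.2,-0.062],
])

```text
time_s: 11.1
eef_pos: [0.5982, -0.235, 0.2188]
eef_rot: [-180.0, -0.1, 84.7]
force: [0.2, 0.4, -0.6]
width: 0.0552
finger_force: 0.0
```

```bash
python3 - <<'E'
from h import *
P=[]
for i in range(3):
    arm.snapshot('top'); o=arm.observe(); P.append(np.r_[o['eef_pos'],o['eef_rot'][2]])
print(np.round(P,4))
E
```

```text
[[ 0.5991 -0.2359  0.2201 84.5891]
 [ 0.5995 -0.2366  0.2208 84.538 ]
 [ 0.5995 -0.2371  0.221  84.4946]]
```

arm_command([
  [0.3,0,0.006,-0.12,0],
  [0.3,0,0.006,-0.22,0],
  [0.3,0,0.006,-0.28,0],
  [0.3,0,0.006,-0.29,0],
  [0.3,0,0.006,-0.29,0],
])

```text
time_s: 11.75
eef_pos: [0.5984, -0.2359, 0.1323]
eef_rot: [180.0, -0.0, 84.4]
force: [0.2, 1.1, -0.1]
width: 0.0552
finger_force: 0.0
```

arm_command([
  [-1,0,0,0,0],
  [-1,0,0,0,0],
  [-1,0,0,0,0],
  [-1,0,0,0,0],
  [-1,0,0,0,0],
  [-1,0,0,0,0],
], force=30)

```text
time_s: 12.35
eef_pos: [0.5994, -0.2361, 0.1338]
eef_rot: [179.8, 0.1, 84.4]
force: [-0.4, 0.1, 5.5]
width: 0.0303
finger_force: 29.3
```

arm_command([
  [-1,0.001,0.012,0,0],
  [-1,0.002,0.024,0,0],
  [-1,0.003,0.036,0,0],
  [-1,0.004,0.048,0,0],
  [-1,0.006,0.06,0,0],
  [-1,0.006,0.06,0,0],
])

```text
time_s: 12.95
eef_pos: [0.6003, -0.2254, 0.1342]
eef_rot: [179.8, 0.6, 84.2]
force: [-1.6, -7.1, 7.0]
width: 0.0294
finger_force: 29.5
```

arm_command([
  [-1,0.001,0.01,0,0],
  [-1,0.002,0.02,0,0],
  [-1,0.002,0.02,0,0],
])

```text
time_s: 13.25
eef_pos: [0.6009, -0.2196, 0.1341]
eef_rot: [179.8, 0.6, 84.2]
force: [-0.9, -7.1, 7.3]
width: 0.0297
finger_force: 29.7
```

```bash
python3 - <<'E'
from h import *
s=snap('wrist','r1');snap('side','r1s'); o=arm.observe(); print(o['eef_pos'],o['force'],o['ft_torque'])
a=cv2.resize(cv2.imread('pics/r1.png')[150:420,100:460],(400,300)); b=cv2.resize(cv2.imread('pics/r1s.png')[110:230,170:330],(400,300))
cv2.imwrite('pics/c5.png',np.hstack([a,b]))
E
```

```text
[ 0.60089297 -0.2195227   0.13408347] [-1.20144222 -6.83986897  5.44253482] [-1.88127039  0.27840448  0.04612035]
```

View pics/c5.png

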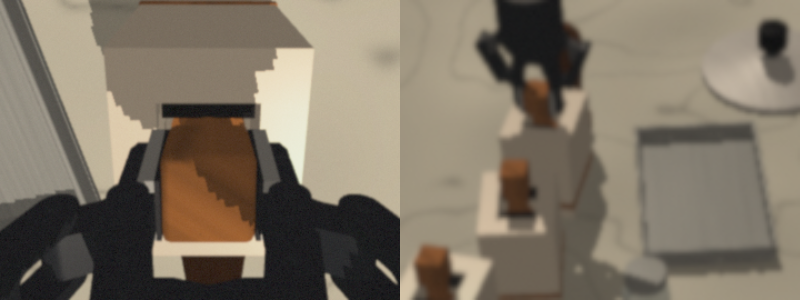

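The wrist view shows the knob held between the pads and pressed toward the +y seal. The TCP has moved only about 16 mm because of compliance, so I keep pushing.

arm_command([
  [-1,0.001,0.01,0,0],
  [-1,0.002,0.02,0,0],
  [-1,0.003,0.03,0,0],
  [-1,0.003,0.03,0,0],
  [-1,0.003,0.03,0,0],
])

```text
time_s: 13.85
eef_pos: [0.6018, -0.2101, 0.1338]
eef_rot: [179.8, 0.6, 84.2]
force: [-1.2, -7.6, 6.3]
width: 0.0295
finger_force: 29.7
```

arm_command([
  [-1,-0.002,-0.02,0,0],
  [-1,-0.004,-0.04,0,0],
  [-1,-0.006,-0.06,0,0],
  [-1,-0.008,-0.08,0,0],
  [-1,-0.01,-0.1,0,0],
  [-1,-0.011,-0.12,0,0],
  [-1,-0.013,-0.14,0,0],
  [-1,-0.015,-0.16,0,0],
  [-1,-0.017,-0.18,0,0],
  [-1,-0.018,-0.19,0,0],
  [-1,-0.019,-0.2,0,0],
  [-1,-0.019,-0.2,0,0],
])

```text
time_s: 15.05
eef_pos: [0.5971, -0.2541, 0.1338]
eef_rot: [-180.0, -0.6, 84.7]
force: [-2.7, 9.7, 11.9]
width: 0.0298
finger_force: 32.3
```

arm_command([
  [-1,-0.001,-0.01,0,0],
  [-1,-0.002,-0.02,0,0],
  [-1,-0.002,-0.02,0,0],
  [-1,-0.002,-0.02,0,0],
])

```text
time_s: 15.45
eef_pos: [0.5966, -0.2597, 0.1328]
eef_rot: [-180.0, -0.6, 84.8]
force: [-0.6, 9.1, 9.1]
width: 0.0294
finger_force: 31.6
```

arm_command([
  [-1,-0.001,-0.01,0,0],
  [-1,-0.001,-0.01,0,0],
  [-1,0.001,0.01,0,0],
  [-1,0.003,0.035,0,0],
  [-1,0.006,0.06,0,0],
  [-1,0.008,0.085,0,0],
  [-1,0.01,0.105,0,0],
  [-1,0.01,0.105,0.02,0],
  [-1,0.01,0.105,0.04,0],
  [-1,0.01,0.105,0.06,0],
  [-1,0.01,0.105,0.06,0],
])

```text
time_s: 16.55
eef_pos: [0.5967, -0.2304, 0.1431]
eef_rot: [-179.8, -0.6, 84.7]
force: [7.6, 5.3, -25.4]
width: 0.0294
finger_force: 34.0
```

```bash
python3 - <<'E'
from h import *
arm.snapshot('top'); o=arm.observe(); print(o['time_s'],o['eef_pos'],o['force'],o['ft_torque'],o['width'])
E
```

```text
16.6 [ 0.59674714 -0.23035723  0.14315411] [  9.10112267   5.83875304 -25.70417509] [ 0.681917   -1.9885333  -0.16917832] 0.029303800070129365
```

Still caught after a 10 mm lift (25 N). The sideways load suggests the −y seal isn't fully cleared. I reseat it and rock further both ways.

arm_command([
  [-1,0,0,-0.03,0],
  [-1,0,0,-0.06,0],
  [-1,-0.002,-0.02,-0.06,0],
  [-1,-0.004,-0.04,-0.06,0],
  [-1,-0.006,-0.06,-0.06,0],
  [-1,-0.008,-0.08,-0.06,0],
  [-1,-0.01,-0.1,-0.06,0],
  [-1,-0.011,-0.11,-0.06,0],
  [-1,-0.012,-0.12,-0.06,0],
  [-1,-0.013,-0.13,-0.06,0],
  [-1,-0.013,-0.13,-0.06,0],
])

```text
time_s: 17.7
eef_pos: [0.5958, -0.2682, 0.1318]
eef_rot: [179.9, -0.6, 84.7]
force: [1.7, 8.5, -1.0]
width: 0.0293
finger_force: 34.6
```

```bash
python3 - <<'E'
from h import *
s=snap('wrist','r2'); o=arm.observe(); print(o['time_s'],o['eef_pos'],o['force'],o['ft_torque'],o['width'])
crop('r2',60,120,500,420,1.8,'c6')
E
```

```text
17.75 [ 0.59575517 -0.26818008  0.13175717] [ 1.04340527  9.43422976 -1.74573797] [ 2.23591391 -0.36452868 -0.00336126] 0.029747717696930655
```

View pics/c6.png

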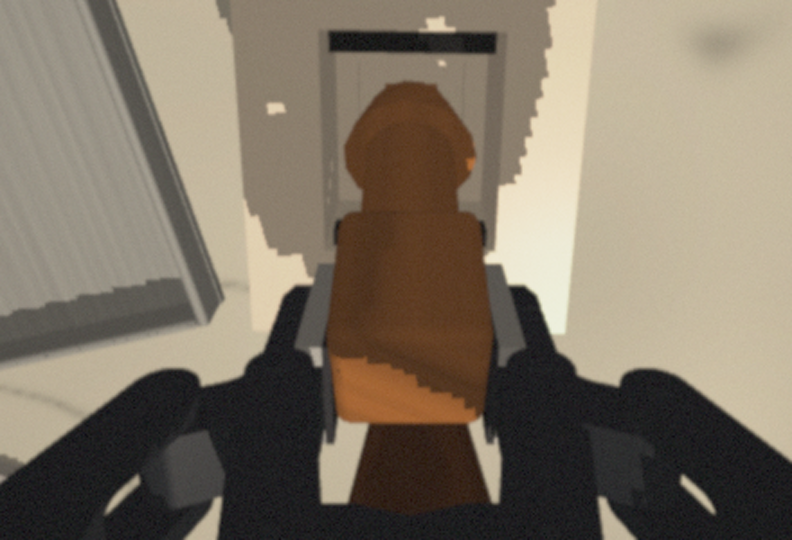

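The stopper leans well toward −y and the +y seal at (413,42) is pushed back. Return to centre and lift.

arm_command([
  [-1,0.002,0.02,0,0],
  [-1,0.004,0.04,0,0],
  [-1,0.006,0.06,0,0],
  [-1,0.008,0.08,0,0],
  [-1,0.01,0.1,0,0],
  [-1,0.012,0.12,0,0],
  [-1,0.013,0.13,0,0],
  [-1,0.013,0.13,0.02,0],
  [-1,0.013,0.13,0.04,0],
  [-1,0.013,0.13,0.06,0],
  [-1,0.013,0.13,0.06,0],
])

```text
time_s: 18.85
eef_pos: [0.5975, -0.232, 0.1453]
eef_rot: [-179.9, -0.4, 84.7]
force: [5.9, 2.6, -19.7]
width: 0.0297
finger_force: 33.0
```

Still caught, perhaps because the stopper stays tilted in the grip. I set it back down, release so it can settle, and look.

arm_command([
  [-1,0,0,-0.03,0],
  [-1,0,0,-0.055,0],
  [-1,0,0,-0.055,0],
  [0.3,0,0,-0.055,0],
  [0.3,0,0,-0.055,0],
  [0.3,0,0,-0.055,0],
  [0.3,0,0,0.05,0],
  [0.3,0,0,0.2,0],
  [0.3,0,-0.15,0.35,0],
  [0.3,0,-0.15,0.35,0],
  [0.3,0,-0.15,0.35,0],
])

```text
time_s: 19.95
eef_pos: [0.5983, -0.2861, 0.2565]
eef_rot: [179.8, 0.1, 84.1]
force: [-0.2, -0.3, -0.6]
width: 0.0555
finger_force: 0.0
```

```bash
python3 - <<'E'
from h import *
s=snap('wrist','r3'); o=arm.observe(); print(o['time_s'],o['eef_pos'],o['eef_rot'],o['force'],o['width'])
x,y=map(int,proj(s,[.5994,-.2336,.14])); print(x,y)
crop('r3',x-100,max(y-80,0),x+100,y+70,4,'c7')
E
```

```text
20.0 [ 0.5974225  -0.28331362  0.25431125] [-1.79983763e+02 -1.93014085e-02  8.42979943e+01] [-0.66192302  0.39792519 -0.87763589] 0.05552882858772515
281 132
```

View pics/c7.png

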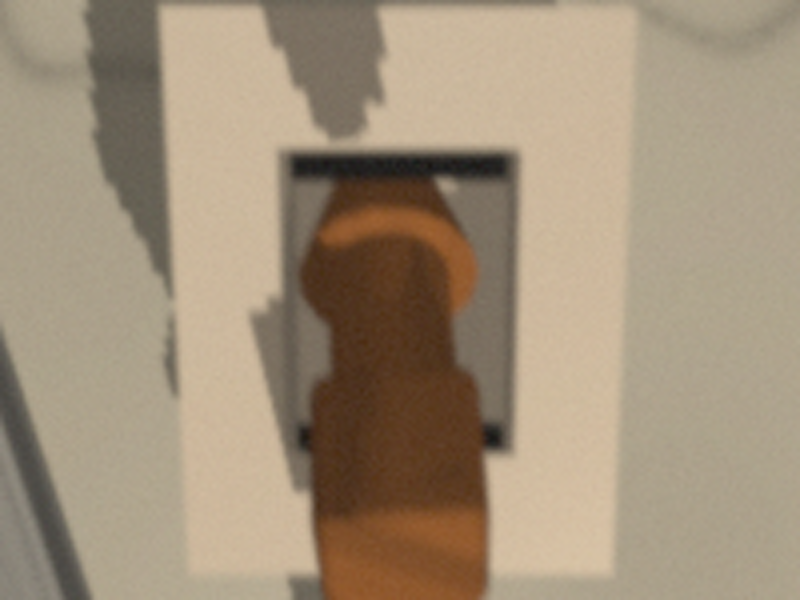

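The crop shows the stopper leaning toward −y with its foot pushed to the +y side and out of the recess: shoulder at (390,205), top edge of the knob at (400,510). Both seals are pushed back. I compute its pose to regrip it at that lean.

```bash
python3 - <<'E'
from h import *
from scipy.optimize import least_squares
s=load('r3'); x0,y0=181,52; c=np.array([.5994,-.2336]); yw=np.radians(-5.4); ey=np.array([-np.sin(yw),np.cos(yw),0]);ex=np.array([np.cos(yw),np.sin(yw),0]);ez=np.array([0,0,1.])
obs=[(90,15,400,510),(56,15,396,372),(20,18,390,207)]
def f(q,full=0):
    xf,yf,zf,th=q; F=np.r_[c,0]+xf*ex+yf*ey+zf*ez; a=-np.sin(th)*ey+np.cos(th)*ez; p=np.cos(th)*ey+np.sin(th)*ez
    if full: return F,F+a*.073,F+.09*a
    r=[]
    for h,w,u,v in obs:
        P=proj(s,F+a*h/1e3+p*w/1e3); r+=[P[0]-(x0+u/4),P[1]-(y0+v/4)]
    return np.r_[r, (zf-.08-.012*np.sin(th))/.003]
r=least_squares(f,[0,.005,.085,.4]); print(r.x[:3],np.degrees(r.x[3]),r.fun.round(1)); print(np.round(f(r.x,1),4))
E
```

```text
[-0.00099764  0.01509492  0.08677337] 37.57712369202834 [-1.3  1.3 -0.1 -2.3  1.6  1.1 -0.2]
[[ 0.5998 -0.2185  0.0868]
 [ 0.5956 -0.2628  0.1446]
 [ 0.5947 -0.2731  0.1581]]
```

arm_command([
  [0.3,-0.008,0.072,0,0],
  [0.3,-0.008,0.072,-0.1,0],
  [0.3,-0.008,0.072,-0.22,0],
  [0.3,-0.008,0.072,-0.33,0],
  [0.3,-0.008,0.072,-0.4,0],
  [0.3,-0.008,0.072,-0.42,0],
  [0.3,-0.008,0.072,-0.42,0],
  [-1,-0.008,0.072,-0.42,0],
  [-1,-0.008,0.072,-0.42,0],
  [-1,-0.008,0.072,-0.42,0],
  [-1,-0.008,0.072,-0.42,0],
  [-1,-0.008,0.072,-0.42,0],
], force=25)

```text
time_s: 21.2
eef_pos: [0.5967, -0.2604, 0.1302]
eef_rot: [179.8, -0.0, 84.5]
force: [0.3, 1.8, 4.0]
width: 0.0299
finger_force: 29.0
```

arm_command([
  [-1,0.001,0.015,0.01,0],
  [-1,0.003,0.03,0.018,0],
  [-1,0.004,0.05,0.026,0],
  [-1,0.006,0.07,0.033,0],
  [-1,0.008,0.09,0.038,0],
  [-1,0.009,0.105,0.042,0],
  [-1,0.01,0.12,0.044,0],
  [-1,0.01,0.12,0.044,0],
])

```text
time_s: 22.0
eef_pos: [0.5976, -0.2302, 0.1428]
eef_rot: [-180.0, 0.5, 84.3]
force: [-1.3, -6.3, 2.8]
width: 0.0299
finger_force: 25.5
```

```bash
python3 - <<'E'
from h import *
s=snap('wrist','r4'); o=arm.observe(); print(o['time_s'],o['eef_pos'],o['force'],o['ft_torque'],o['width'])
im=s['image'][100:360,150:450]; 
cv2.imwrite('pics/c8.png',cv2.resize(im[:,:,::-1],None,fx=2.2,fy=2.2))
E
```

```text
22.05 [ 0.59758522 -0.23025923  0.14273248] [-1.77243338 -6.29040621  2.01298302] [-1.49263072  0.41549214  0.00515206] 0.029313919975709393
```

arm_command([
  [-1,-0.001,-0.015,0.005,0],
  [-1,-0.002,-0.03,0.01,0],
  [-1,-0.002,-0.03,0.03,0],
  [-1,-0.002,-0.03,0.05,0],
  [-1,-0.002,-0.03,0.06,0],
  [-1,-0.002,-0.03,0.06,0],
])

```text
time_s: 22.65
eef_pos: [0.5987, -0.2329, 0.1609]
eef_rot: [179.9, -0.0, 84.5]
force: [-0.2, 0.1, -0.6]
width: 0.0296
finger_force: 25.0
```

```bash
python3 - <<'E'
from h import *
s=snap('wrist','r5'); o=arm.observe(); print(o['time_s'],o['eef_pos'],o['force'],o['ft_torque'],o['width'])
im=s['image'][100:360,150:450]; 
cv2.imwrite('pics/c8.png',cv2.resize(im[:,:,::-1],None,fx=2.2,fy=2.2))
E
```

```text
22.7 [ 0.5983099  -0.23310867  0.16042609] [-0.65152207  1.02416793 -0.98228782] [-0.00831414 -0.02101842 -0.03447152] 0.02972018918994769
```

It's free (only its own weight on the wrist). Lifting D out.

arm_command([
  [-1,0,0,0.04,0],
  [-1,0,0,0.1,0],
  [-1,0,0,0.18,0],
  [-1,0,0,0.28,0],
  [-1,0,0,0.38,0],
  [-1,0,0,0.4,0],
  [-1,0,0,0.4,0],
], force=50)

```text
time_s: 23.4
eef_pos: [0.5993, -0.2336, 0.2829]
eef_rot: [179.7, 0.1, 84.5]
force: [-0.2, 0.1, -0.4]
width: 0.0292
finger_force: 53.6
```

```bash
python3 - <<'E'
from h import *
s=snap('wrist','r6'); snap('side','r6s'); snap('top','r6t');o=arm.observe(); print(o['time_s'],o['eef_pos'],o['eef_rot'],o['force'],o['width'],o['qpos'])
x,y=map(int,proj(load('r6s'),o['eef_pos']))
b=cv2.resize(cv2.imread('pics/r6s.png')[y-60:y+90,x-75:x+75],(400,400))
a=cv2.resize(cv2.imread('pics/r6.png')[100:400,130:430],(400,400))
cv2.imwrite('pics/c8.png',np.hstack([a,b]))
E
```

```text
23.55 [ 0.59681754 -0.23362421  0.27837467] [-1.79843269e+02 -2.42180011e-02  8.44463803e+01] [ 0.5023107  -1.1637722  -1.02432444] 0.029141855838982194 [ 50.63189089  24.9881283  -43.64892275  87.93082985  17.61470286
  74.32916595  -0.71910964]
```

View pics/c8.png

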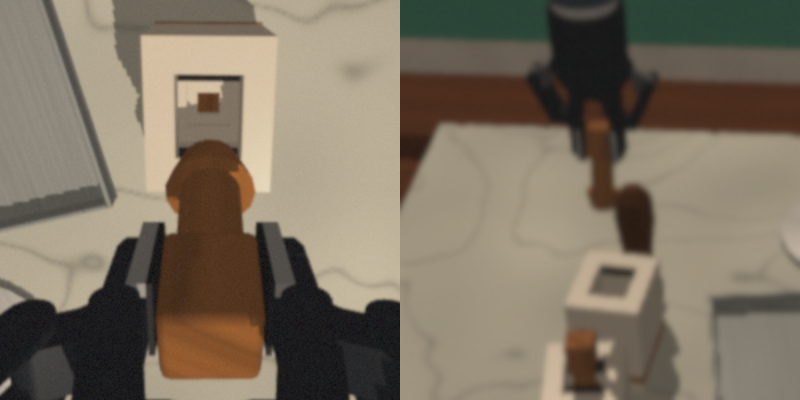

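D's mouth is empty and the stopper hangs in the grip, tilted with its foot toward +y. I'll lay it in the −y half of the tray.

arm_command([
  [-1,-0.15,-0.03,0,0.05],
  [-1,-0.3,-0.06,0,0.1],
  [-1,-0.45,-0.09,0,0.15],
  [-1,-0.6,-0.12,0,0.15],
  [-1,-0.72,-0.138,0,0.15],
  [-1,-0.72,-0.138,-0.15,0.15],
  [-1,-0.72,-0.138,-0.3,0.15],
  [-1,-0.72,-0.138,-0.45,0.15],
  [-1,-0.72,-0.138,-0.6,0.15],
  [-1,-0.72,-0.138,-0.68,0.15],
  [-1,-0.72,-0.138,-0.68,0.15],
  [-1,-0.72,-0.138,-0.68,0.15],
])

```text
time_s: 24.75
eef_pos: [0.3814, -0.2744, 0.0753]
eef_rot: [-179.9, -0.1, 98.0]
force: [0.9, 0.9, -0.1]
width: 0.0293
finger_force: 53.8
```

arm_command([
  [-1,0,0,-0.02,0],
  [-1,0,0,-0.04,0],
  [-1,0,0,-0.06,0],
  [-1,0,0,-0.06,0],
], force=25)

```text
time_s: 25.15
eef_pos: [0.3836, -0.2768, 0.0615]
eef_rot: [-179.9, 0.2, 97.9]
force: [-5.8, 1.7, 22.1]
width: 0.0295
finger_force: 57.0
```

arm_command([
  [-1,0.002,-0.015,0.01,0],
  [-1,0.004,-0.03,0.005,0],
  [-1,0.007,-0.05,-0.01,0],
  [-1,0.01,-0.07,-0.028,0],
  [-1,0.013,-0.09,-0.048,0],
  [-1,0.015,-0.105,-0.064,0],
  [-1,0.017,-0.119,-0.075,0],
  [-1,0.017,-0.119,-0.075,0],
])

```text
time_s: 25.95
eef_pos: [0.39, -0.3211, 0.0407]
eef_rot: [179.8, 0.9, 97.7]
force: [-5.2, -8.6, 23.2]
width: 0.0295
finger_force: 62.1
```

arm_command([
  [-1,0,0,0.03,0],
  [-1,0,0,0.04,0],
  [-1,-0.006,0.05,0.04,0],
  [-1,-0.012,0.09,0.04,0],
  [-1,-0.012,0.09,0.02,0],
  [-1,-0.012,0.09,0.015,0],
  [-1,-0.012,0.09,0.015,0],
])

```text
time_s: 26.65
eef_pos: [0.3827, -0.2811, 0.0394]
eef_rot: [-179.8, -0.2, 98.1]
force: [-2.6, 2.7, 8.6]
width: 0.0293
finger_force: 60.1
```

```bash
python3 - <<'E'
from h import *
arm.snapshot('top'); o=arm.observe(); print(o['time_s'],o['eef_pos'],o['eef_rot'],o['force'],o['width'],o['finger_force'])
E
```

```text
26.7 [ 0.38269955 -0.28115145  0.03947436] [-179.84537834   -0.20661042   98.04849348] [-2.57121902  3.57798423  8.11305355] 0.02977826607212152 60.13786554336548
```

arm_command([
  [0.05,0,0,0,0],
  [0.05,0,0,0,0],
  [0.05,0,0,0,0],
  [0.05,0,0,0.05,0],
  [0.05,0,0,0.2,0],
  [0.05,0,0,0.35,0],
  [0.05,0,0,0.5,0],
  [0.05,0,0,0.65,0],
  [0.05,0,0,0.8,0],
  [0.05,0,0,0.8,0],
])

```text
time_s: 27.7
eef_pos: [0.3878, -0.286, 0.2879]
eef_rot: [179.5, 0.7, 98.0]
force: [1.0, -0.4, 0.7]
width: 0.0449
finger_force: 0.0
```

```bash
python3 - <<'E'
from h import *
s=snap('top','t7'); w=snap('wrist','w7'); o=arm.observe(); print(o['time_s'],o['eef_pos'],o['eef_rot'],o['width'])
im=w['image'].astype(int); g=((im[...,0]-im[...,2])>45).astype(np.uint8)
n,l,st,c=cv2.connectedComponentsWithStats(g)
for i in range(1,n):
    if st[i,4]>300:
        r=cv2.minAreaRect(np.argwhere(l==i)[:,::-1].astype(np.float32)); 
        print(st[i], [atz(w,*p,.022)[:2].round(3).tolist() for p in cv2.boxPoints(r)])
E
```

```text
27.8 [ 0.38414574 -0.2842245   0.28191592] [179.90644768   0.22921154  97.95614036] 0.04507842369902881
[ 475  109   85  115 2442] [[0.61, -0.305], [0.6, -0.187], [0.695, -0.194], [0.714, -0.315]]
[ 271  125   30   83 1921] [[0.375, -0.338], [0.363, -0.246], [0.394, -0.242], [0.408, -0.334]]
[484 303  43  19 371] [[0.664, -0.441], [0.711, -0.419], [0.725, -0.441], [0.677, -0.464]]
```

D lies in the tray's −y half, about 8 mm clear of the end wall. Next is C.

arm_command([
  [0.3,0.12,0.11,0,0],
  [0.3,0.24,0.23,0,0],
  [0.3,0.36,0.34,0,0],
  [0.3,0.48,0.46,0,-0.014],
  [0.3,0.6,0.57,0,-0.014],
  [0.3,0.7,0.67,0,-0.014],
  [0.3,0.733,0.703,0,-0.014],
  [0.3,0.733,0.703,-0.15,-0.014],
  [0.3,0.733,0.703,-0.24,-0.014],
  [0.3,0.733,0.703,-0.24,-0.014],
  [0.3,0.733,0.703,-0.24,-0.014],
])

```text
time_s: 28.9
eef_pos: [0.6021, -0.0727, 0.2065]
eef_rot: [-179.8, -0.1, 96.7]
force: [0.7, -0.2, 1.1]
width: 0.0553
finger_force: 0.0
```

```bash
cat > st.py <<'E'
from h import *
P=[]
for i in range(3):
    arm.snapshot('top'); o=arm.observe(); P.append(np.r_[o['eef_pos']*1e3,o['eef_rot'][2],o['force']])
print(np.round(P,1), o['time_s'],round(o['width']*1e3,1))
E
python3 st.py
```

```text
[[ 6.034e+02 -7.270e+01  2.082e+02  9.670e+01 -4.000e-01  7.000e-01
  -1.000e-01]
 [ 6.041e+02 -7.270e+01  2.093e+02  9.670e+01 -3.000e-01 -8.000e-01
   4.000e-01]
 [ 6.044e+02 -7.280e+01  2.098e+02  9.670e+01 -1.000e-01  2.000e-01
  -2.000e-01]] 29.05 55.3
```

arm_command([
  [0.3,0,-0.004,-0.12,0],
  [0.3,0,-0.004,-0.2,0],
  [0.3,0,-0.004,-0.25,0],
  [0.3,0,-0.004,-0.257,0],
  [0.3,0,-0.004,-0.257,0],
  [-1,0,-0.004,-0.257,0],
  [-1,0,-0.004,-0.257,0],
  [-1,0,-0.004,-0.257,0],
  [-1,0,-0.004,-0.257,0],
  [-1,0,-0.004,-0.257,0],
], force=30)

```text
time_s: 30.05
eef_pos: [0.6047, -0.0739, 0.1326]
eef_rot: [179.8, 0.0, 96.7]
force: [-0.2, -0.2, 5.3]
width: 0.0303
finger_force: 29.2
```

arm_command([
  [-1,-0.002,0.015,0,0],
  [-1,-0.004,0.03,0,0],
  [-1,-0.005,0.045,0,0],
  [-1,-0.007,0.06,0,0],
  [-1,-0.009,0.075,0,0],
  [-1,-0.01,0.09,0,0],
  [-1,-0.012,0.1,0,0],
  [-1,-0.013,0.108,0,0],
  [-1,-0.013,0.112,0,0],
  [-1,-0.013,0.112,0,0],
])

```text
time_s: 31.05
eef_pos: [0.6019, -0.048, 0.1323]
eef_rot: [179.8, 0.6, 96.4]
force: [0.7, -8.0, 5.3]
width: 0.0295
finger_force: 29.3
```

arm_command([
  [-1,0.003,-0.03,0,0],
  [-1,0.006,-0.055,0,0],
  [-1,0.009,-0.08,0,0],
  [-1,0.012,-0.105,0,0],
  [-1,0.014,-0.125,0,0],
  [-1,0.016,-0.14,0,0],
  [-1,0.018,-0.155,0,0],
  [-1,0.02,-0.17,0,0],
  [-1,0.022,-0.185,0,0],
  [-1,0.024,-0.2,0,0],
  [-1,0.025,-0.215,0,0],
  [-1,0.026,-0.225,0,0],
])

```text
time_s: 32.25
eef_pos: [0.6065, -0.0984, 0.1323]
eef_rot: [-180.0, -0.6, 97.1]
force: [-3.2, 9.2, 7.1]
width: 0.0296
finger_force: 31.0
```

```bash
python3 st.py
```

```text
[[606.7 -99.6 132.1  97.   -2.5   8.5   8. ]
 [606.7 -99.7 132.1  97.   -4.3   8.9   7.4]
 [606.7 -99.7 132.   97.   -4.1   8.1   7.5]] 32.4 29.4
```

arm_command([
  [-1,0.001,-0.008,0,0],
  [-1,0.002,-0.014,0,0],
  [-1,0.002,-0.014,0,0],
  [-1,-0.001,0.01,0,0],
  [-1,-0.004,0.035,0,0],
  [-1,-0.007,0.06,0,0],
  [-1,-0.01,0.085,0,0],
  [-1,-0.012,0.105,0,0],
  [-1,-0.013,0.113,0,0],
  [-1,-0.013,0.113,0,0],
])

```text
time_s: 33.4
eef_pos: [0.6036, -0.0801, 0.1309]
eef_rot: [-180.0, 0.5, 96.5]
force: [0.3, -5.8, 1.6]
width: 0.0295
finger_force: 31.6
```

arm_command([
  [-1,0,0,0.01,0],
  [-1,0,0,0.02,0],
  [-1,0,0,0.03,0],
  [-1,0,0,0.04,0],
  [-1,0,0,0.05,0],
  [-1,0,0,0.05,0],
])

```text
time_s: 34.0
eef_pos: [0.6014, -0.0684, 0.1404]
eef_rot: [-179.9, -0.6, 96.9]
force: [8.7, 5.9, -26.8]
width: 0.0298
finger_force: 33.9
```

```bash
python3 st.py
```

```text
[[601.3 -68.4 140.4  96.9   8.5   6.6 -26.6]
 [601.4 -68.4 140.5  96.9   8.5   5.7 -27.2]
 [601.4 -68.4 140.4  96.9   8.    4.8 -28.1]] 34.15 29.6
```

Same catch as D's first try. I let C settle back and re-measure before rocking further.

arm_command([
  [-1,0,-0.01,-0.02,0],
  [-1,0,-0.01,-0.045,0],
  [-1,0,-0.01,-0.05,0],
  [-1,0,-0.01,-0.05,0],
  [0.3,0,-0.01,-0.05,0],
  [0.3,0,-0.01,-0.05,0],
  [0.3,0,-0.01,-0.05,0],
  [0.3,0,-0.01,0.1,0],
  [0.3,0,-0.05,0.25,0],
  [0.3,0,-0.15,0.4,0],
  [0.3,0,-0.15,0.438,0],
  [0.3,0,-0.15,0.438,0],
])

```text
time_s: 35.35
eef_pos: [0.6052, -0.1203, 0.2805]
eef_rot: [179.7, 0.1, 96.5]
force: [0.2, 0.6, -0.4]
width: 0.0556
finger_force: 0.0
```

```bash
cat > see.py <<'E'
import sys
from h import *
from scipy.optimize import least_squares
# usage: see.py name cx cy yaw ; picture, knob component, seal profile along the mouth's y line
n,cx,cy,yw=sys.argv[1],*map(float,sys.argv[2:5])
s=snap('wrist',n); o=arm.observe(); print('tcp',o['eef_pos'].round(4),o['eef_rot'][2].round(1),o['time_s'])
a=np.radians(yw); ey=np.array([-np.sin(a),np.cos(a),0]); ex=np.array([np.cos(a),np.sin(a),0]); C=np.array([cx,cy,0])
im=s['image'].astype(int)
g=((im[...,0]-im[...,2])>75).astype(np.uint8)
N,l,st,c=cv2.connectedComponentsWithStats(g)
for i in range(1,N):
    if st[i,4]>250:
        q=atz(s,*c[i],.168)-C
        r=cv2.minAreaRect(np.argwhere(l==i)[:,::-1].astype(np.float32))
        if np.linalg.norm(q[:2])<.08: print('knob comp',st[i,4],'canister frame mm x,y at z.168:',(q@ex*1e3).round(1),(q@ey*1e3).round(1),np.round(r[1],1))
for X in(-.018,.018):
  out=[]
  for t in range(-30,31):
    u,v=proj(s,C+ex*X+ey*t/1e3+np.array([0,0,.117 if abs(t)>12 else .117])); out.append(int(im[int(round(v)),int(round(u))].mean()) if 0<=v<420 else -1)
  print('x',X,'y-30..:',out)
E
python3 see.py v1 .6046 -.0740 6.7
```

```text
tcp [ 0.6036 -0.1188  0.2779] 96.6 35.4
knob comp 1534 canister frame mm x,y at z.168: -2.1 1.3 [41. 39.]
x -0.018 y-30..: [175, 162, 131, 87, 47, 30, 33, 37, 59, 71, 75, 73, 75, 75, 72, 75, 78, 78, 81, 81, 79, 77, 82, 78, 81, 79, 79, 80, 77, 80, 80, 78, 75, 76, 76, 80, 77, 75, 74, 74, 76, 74, 81, 86, 92, 101, 107, 104, 103, 107, 108, 106, 108, 91, 67, 40, 20, 37, 59, 84, 103]
x 0.018 y-30..: [177, 166, 141, 100, 62, 43, 44, 51, 66, 86, 93, 100, 99, 99, 100, 99, 100, 101, 99, 102, 102, 102, 100, 100, 102, 103, 101, 100, 102, 100, 101, 102, 103, 101, 103, 102, 102, 103, 99, 96, 100, 97, 97, 98, 101, 100, 100, 101, 99, 99, 100, 98, 101, 90, 74, 53, 43, 55, 91, 164, 171]
```

Both seals of C are pushed out (dark bands from about −27 to −22 mm and +23 to +27 mm), and the stopper stands upright again. Regrip and lift straight.

arm_command([
  [0.3,-0.005,0.153,0,0],
  [0.3,-0.005,0.153,-0.1,0],
  [0.3,-0.005,0.153,-0.25,0],
  [0.3,-0.005,0.153,-0.4,0],
  [0.3,-0.005,0.153,-0.48,0],
  [0.3,-0.005,0.153,-0.483,0],
  [0.3,-0.005,0.153,-0.483,0],
  [-1,-0.005,0.153,-0.483,0],
  [-1,-0.005,0.153,-0.483,0],
  [-1,-0.005,0.153,-0.483,0],
  [-1,-0.005,0.153,-0.483,0],
  [-1,-0.005,0.153,-0.483,0],
], force=30)

```text
time_s: 36.6
eef_pos: [0.6032, -0.0728, 0.1343]
eef_rot: [179.8, 0.0, 96.7]
force: [0.0, 0.4, 5.7]
width: 0.0296
finger_force: 31.6
```

arm_command([
  [-1,0,0,0.01,0],
  [-1,0,0,0.02,0],
  [-1,0,0,0.03,0],
  [-1,0,0,0.04,0],
  [-1,0,0,0.05,0],
  [-1,0,0,0.05,0],
])

```text
time_s: 37.2
eef_pos: [0.6021, -0.0732, 0.1477]
eef_rot: [180.0, 0.0, 96.7]
force: [-0.0, -0.4, -1.0]
width: 0.0298
finger_force: 30.8
```

```bash
python3 st.py
```

```text
[[ 6.019e+02 -7.320e+01  1.475e+02  9.670e+01  0.000e+00 -7.000e-01
  -1.900e+00]
 [ 6.018e+02 -7.320e+01  1.473e+02  9.670e+01  2.000e-01 -2.000e-01
  -1.400e+00]
 [ 6.017e+02 -7.320e+01  1.472e+02  9.670e+01  4.000e-01  2.000e-01
  -7.000e-01]] 37.35 29.5
```

Free. So the recipe is: rock both ways, release, regrip, lift. Placing C standing in the tray.

arm_command([
  [-1,0,0,0.06,0],
  [-1,0,0,0.15,0],
  [-1,0,0,0.28,0],
  [-1,0,0,0.38,0],
  [-1,-0.05,-0.08,0.38,0],
  [-1,-0.15,-0.2,0.38,0],
  [-1,-0.25,-0.33,0.38,0],
  [-1,-0.35,-0.46,0.38,0],
  [-1,-0.45,-0.59,0.38,0],
  [-1,-0.513,-0.69,0.38,0],
  [-1,-0.513,-0.69,0.38,0],
  [-1,-0.513,-0.69,0.38,0],
], force=40)

```text
time_s: 38.55
eef_pos: [0.4474, -0.281, 0.2622]
eef_rot: [180.0, 0.0, 96.5]
force: [0.6, 0.6, -0.7]
width: 0.0299
finger_force: 42.2
```

arm_command([
  [-1,0,0,-0.12,0],
  [-1,0,0,-0.25,0],
  [-1,0,0,-0.38,0],
  [-1,0,0,-0.48,0],
  [-1,0,0,-0.56,0],
  [-1,0,0,-0.61,0],
  [-1,0,0,-0.635,0],
  [-1,0,0,-0.635,0],
  [-1,0,0,-0.635,0],
])

```text
time_s: 39.45
eef_pos: [0.4493, -0.2802, 0.072]
eef_rot: [179.9, 0.1, 96.7]
force: [0.2, 0.2, -1.0]
width: 0.0295
finger_force: 42.2
```

```bash
python3 st.py
```

```text
[[ 4.493e+02 -2.805e+02  7.220e+01  9.670e+01 -4.000e-01  7.000e-01
  -1.000e-01]
 [ 4.492e+02 -2.807e+02  7.220e+01  9.670e+01  2.000e-01 -3.000e-01
  -1.100e+00]
 [ 4.489e+02 -2.808e+02  7.210e+01  9.670e+01 -7.000e-01  2.000e-01
  -2.000e-01]] 39.6 29.4
```

arm_command([
  [-1,0,0,-0.015,0],
  [-1,0,0,-0.028,0],
  [-1,0,0,-0.036,0],
  [-1,0,0,-0.042,0],
  [-1,0,0,-0.042,0],
])

```text
time_s: 40.1
eef_pos: [0.4476, -0.2802, 0.0593]
eef_rot: [-179.9, 0.0, 96.7]
force: [-3.6, 1.0, 9.0]
width: 0.0297
finger_force: 43.5
```

arm_command([
  [0.3,0,0,0,0],
  [0.3,0,0,0,0],
  [0.3,0,0,0,0],
  [0.3,0,0,0.1,0],
  [0.3,0,0,0.25,0],
  [0.3,0,0,0.4,0],
  [0.3,0,0,0.55,0],
  [0.3,0,0,0.68,0],
  [0.3,0,0,0.68,0],
])

```text
time_s: 41.0
eef_pos: [0.452, -0.2817, 0.2685]
eef_rot: [179.5, 0.5, 96.7]
force: [0.4, 0.1, -0.2]
width: 0.0555
finger_force: 0.0
```

arm_command([
  [0.3,0.09,0.13,0,-0.08],
  [0.3,0.18,0.26,0,-0.165],
  [0.3,0.27,0.38,0,-0.165],
  [0.3,0.36,0.51,0,-0.165],
  [0.3,0.45,0.64,0,-0.165],
  [0.3,0.54,0.77,0,-0.165],
  [0.3,0.63,0.9,0,-0.165],
  [0.3,0.7,1,0,-0.165],
  [0.3,0.72,1,0,-0.165],
  [0.3,0.72,1,0,-0.165],
])

```text
time_s: 42.0
eef_pos: [0.664, 0.0212, 0.2608]
eef_rot: [-179.9, -0.0, 82.0]
force: [-0.2, -0.9, -1.1]
width: 0.0553
finger_force: 0.0
```

```bash
python3 see.py v2 .6650 .0657 -8.2; python3 st.py
```

```text
tcp [0.6636 0.019  0.2608] 81.8 42.05
knob comp 1611 canister frame mm x,y at z.168: 0.2 -2.7 [42.2 42.8]
x -0.018 y-30..: [142, 106, 62, 49, 54, 64, 61, 65, 66, 64, 69, 68, 75, 75, 75, 78, 78, 77, 77, 73, 76, 71, 68, 70, 70, 72, 71, 71, 65, 70, 70, 71, 68, 67, 65, 61, 60, 59, 72, 93, 100, 104, 98, 77, 54, 15, 19, 19, 23, 24, 19, 25, 23, 24, 14, 17, 52, 78, 101, 105, 103]
x 0.018 y-30..: [118, 73, 41, 26, 34, 35, 35, 45, 45, 46, 45, 36, 40, 39, 42, 46, 85, 94, 102, 104, 102, 109, 104, 105, 105, 108, 103, 106, 105, 103, 108, 106, 106, 106, 104, 105, 106, 101, 106, 104, 106, 100, 84, 63, 44, 28, 27, 30, 32, 37, 32, 27, 32, 32, 33, 49, 117, 151, 173, 175, 175]
[[ 6.634e+02  1.780e+01  2.610e+02  8.170e+01  1.000e-01 -2.000e-01
  -5.000e-01]
 [ 6.633e+02  1.720e+01  2.613e+02  8.170e+01 -1.000e-01 -1.000e-01
  -4.000e-01]
 [ 6.634e+02  1.710e+01  2.616e+02  8.170e+01  1.000e-01  5.000e-01
  -3.000e-01]] 42.2 55.3
```

arm_command([
  [0.3,0.005,0.16,0,0],
  [0.3,0.005,0.16,-0.1,0],
  [0.3,0.005,0.16,-0.23,0],
  [0.3,0.005,0.16,-0.35,0],
  [0.3,0.005,0.16,-0.42,0],
  [0.3,0.005,0.16,-0.428,0],
  [0.3,0.005,0.16,-0.428,0],
  [-1,0.005,0.16,-0.428,0],
  [-1,0.005,0.16,-0.428,0],
  [-1,0.005,0.16,-0.428,0],
  [-1,0.005,0.16,-0.428,0],
  [-1,0.005,0.16,-0.428,0],
], force=30)

```text
time_s: 43.4
eef_pos: [0.6669, 0.0681, 0.1361]
eef_rot: [179.8, -0.0, 81.8]
force: [0.2, -0.3, 5.8]
width: 0.0297
finger_force: 35.1
```

arm_command([
  [-1,0.002,0.015,0,0],
  [-1,0.004,0.03,0,0],
  [-1,0.006,0.045,0,0],
  [-1,0.008,0.06,0,0],
  [-1,0.01,0.075,0,0],
  [-1,0.012,0.09,0,0],
  [-1,0.014,0.1,0,0],
  [-1,0.015,0.108,0,0],
  [-1,0.016,0.112,0,0],
  [-1,0.016,0.112,0,0],
])

```text
time_s: 44.4
eef_pos: [0.671, 0.0941, 0.1344]
eef_rot: [179.9, 0.6, 81.6]
force: [-2.3, -8.5, 5.6]
width: 0.0297
finger_force: 32.8
```

arm_command([
  [-1,-0.004,-0.03,0,0],
  [-1,-0.008,-0.055,0,0],
  [-1,-0.012,-0.08,0,0],
  [-1,-0.015,-0.105,0,0],
  [-1,-0.018,-0.125,0,0],
  [-1,-0.02,-0.14,0,0],
  [-1,-0.022,-0.155,0,0],
  [-1,-0.024,-0.17,0,0],
  [-1,-0.026,-0.185,0,0],
  [-1,-0.028,-0.2,0,0],
  [-1,-0.031,-0.215,0,0],
  [-1,-0.032,-0.225,0,0],
])

```text
time_s: 45.6
eef_pos: [0.662, 0.0463, 0.1383]
eef_rot: [179.7, -1.0, 82.3]
force: [-0.7, 11.0, 7.1]
width: 0.0293
finger_force: 34.9
```

arm_command([
  [-1,-0.002,-0.011,0,0],
  [-1,-0.002,-0.014,0,0],
  [-1,-0.002,-0.014,0,0],
  [-1,0.001,0.01,0,0],
  [-1,0.005,0.035,0,0],
  [-1,0.009,0.06,0,0],
  [-1,0.012,0.085,0,0],
  [-1,0.016,0.11,0,0],
  [-1,0.018,0.125,0,0],
  [-1,0.018,0.125,0,0],
])

```text
time_s: 46.6
eef_pos: [0.6662, 0.0674, 0.135]
eef_rot: [-180.0, 0.4, 81.7]
force: [-3.0, -6.0, 9.5]
width: 0.0296
finger_force: 36.0
```

arm_command([
  [0.3,0,0,0,0],
  [0.3,0,0,0,0],
  [0.3,0,0,0,0],
  [0.3,0,0,0.1,0],
  [0.3,0,-0.05,0.25,0],
  [0.3,-0.01,-0.15,0.4,0],
  [0.3,-0.01,-0.15,0.488,0],
  [0.3,-0.01,-0.15,0.488,0],
  [0.3,-0.01,-0.15,0.488,0],
])

```text
time_s: 47.5
eef_pos: [0.6631, 0.0272, 0.2806]
eef_rot: [179.9, -0.1, 81.9]
force: [-0.5, -0.3, -1.1]
width: 0.0557
finger_force: 0.0
```

```bash
python3 st.py; python3 see.py v3 .6650 .0657 -8.2
```

```text
[[ 6.622e+02  2.720e+01  2.791e+02  8.190e+01  1.000e-01 -1.500e+00
  -3.000e-01]
 [ 6.618e+02  2.710e+01  2.782e+02  8.190e+01  7.000e-01 -3.000e-01
  -2.000e-01]
 [ 6.617e+02  2.700e+01  2.778e+02  8.190e+01  8.000e-01  3.000e-01
  -7.000e-01]] 47.65 55.6
tcp [0.6617 0.0269 0.2778] 81.9 47.7
knob comp 695 canister frame mm x,y at z.168: 0.7 -36.1 [20.5 36.7]
x -0.018 y-30..: [82, 75, 46, 36, 31, 36, 33, 49, 68, 79, 85, 98, 99, 105, 103, 104, 106, 104, 104, 104, 110, 109, 104, 104, 107, 107, 106, 108, 106, 106, 103, 106, 101, 85, 78, 78, 76, 72, 79, 90, 98, 104, 107, 106, 107, 104, 105, 106, 107, 103, 106, 104, 103, 86, 52, 34, 43, 88, 137, 177, 176]
x 0.018 y-30..: [166, 130, 33, 24, 27, 28, 33, 52, 98, 107, 106, 106, 102, 105, 105, 104, 105, 105, 105, 104, 106, 107, 105, 106, 107, 106, 106, 105, 105, 105, 108, 106, 106, 107, 108, 106, 109, 105, 105, 105, 105, 104, 107, 107, 102, 103, 105, 105, 105, 104, 107, 105, 101, 59, 38, 32, 68, 124, 169, 176, 176]
```

B's seals are both back (dark bands at ±23–27 mm), but the stopper leans toward −y just as D did (top face at canister y −36 mm). I regrip it there, swing it upright and lift, as with D.

arm_command([
  [0.3,-0.002,0.037,0,0],
  [0.3,-0.002,0.037,-0.12,0],
  [0.3,-0.002,0.037,-0.25,0],
  [0.3,-0.002,0.037,-0.38,0],
  [0.3,-0.002,0.037,-0.47,0],
  [0.3,-0.002,0.037,-0.498,0],
  [0.3,-0.002,0.037,-0.498,0],
  [-1,-0.002,0.037,-0.498,0],
  [-1,-0.002,0.037,-0.498,0],
  [-1,-0.002,0.037,-0.498,0],
  [-1,-0.002,0.037,-0.498,0],
  [-1,-0.002,0.037,-0.498,0],
], force=25)

```text
time_s: 48.9
eef_pos: [0.664, 0.0384, 0.133]
eef_rot: [179.8, -0.1, 81.8]
force: [-0.7, 1.9, 6.0]
width: 0.0303
finger_force: 28.0
```

arm_command([
  [-1,0.002,0.015,0.01,0],
  [-1,0.004,0.03,0.018,0],
  [-1,0.007,0.05,0.026,0],
  [-1,0.01,0.07,0.033,0],
  [-1,0.013,0.09,0.038,0],
  [-1,0.015,0.105,0.042,0],
  [-1,0.017,0.12,0.044,0],
  [-1,0.017,0.12,0.044,0],
])

```text
time_s: 49.7
eef_pos: [0.6672, 0.0708, 0.1432]
eef_rot: [-180.0, 0.3, 81.8]
force: [-0.3, -5.1, 0.7]
width: 0.0295
finger_force: 26.5
```

```bash
python3 st.py
```

```text
[[ 6.672e+02  7.090e+01  1.432e+02  8.180e+01 -3.000e-01 -5.400e+00
   1.000e+00]
 [ 6.672e+02  7.090e+01  1.431e+02  8.180e+01 -1.000e-01 -5.300e+00
   5.000e-01]
 [ 6.672e+02  7.080e+01  1.432e+02  8.180e+01 -7.000e-01 -6.000e+00
  -7.000e-01]] 49.85 29.5
```

arm_command([
  [-1,-0.002,-0.015,0.005,0],
  [-1,-0.004,-0.03,0.01,0],
  [-1,-0.004,-0.03,0.03,0],
  [-1,-0.004,-0.03,0.05,0],
  [-1,-0.004,-0.03,0.06,0],
  [-1,-0.004,-0.03,0.06,0],
])

```text
time_s: 50.45
eef_pos: [0.6642, 0.0677, 0.1519]
eef_rot: [-179.7, -0.5, 82.0]
force: [12.5, 6.5, -35.6]
width: 0.0298
finger_force: 36.1
```

```bash
python3 st.py
```

```text
[[664.2  67.8 151.9  82.   12.    5.5 -35.8]
 [664.2  67.8 151.9  82.   12.7   6.2 -35.7]
 [664.2  67.8 151.9  82.   13.3   6.3 -35.1]] 50.6 29.4
```

arm_command([
  [-1,0,0,-0.02,0],
  [-1,0,0,-0.04,0],
  [-1,-0.002,-0.012,-0.04,0],
  [-1,-0.004,-0.025,-0.04,0],
  [-1,-0.004,-0.025,-0.03,0],
  [-1,-0.004,-0.025,-0.02,0],
  [-1,-0.004,-0.025,-0.01,0],
  [-1,-0.004,-0.025,-0.01,0],
])

```text
time_s: 51.4
eef_pos: [0.6653, 0.0552, 0.1564]
eef_rot: [180.0, 0.0, 81.8]
force: [4.3, -0.2, -15.1]
width: 0.0295
finger_force: 32.8
```

```bash
python3 st.py
```

```text
[[ 6.653e+02  5.530e+01  1.564e+02  8.180e+01  6.500e+00 -5.000e-01
  -1.420e+01]
 [ 6.653e+02  5.530e+01  1.564e+02  8.180e+01  4.600e+00 -6.000e-01
  -1.470e+01]
 [ 6.654e+02  5.530e+01  1.564e+02  8.180e+01  5.600e+00  1.100e+00
  -1.360e+01]] 51.55 29.7
```

arm_command([
  [-1,0,0,-0.015,0],
  [-1,0,0,-0.03,0],
  [-1,-0.002,-0.012,-0.03,0],
  [-1,-0.004,-0.025,-0.03,0],
  [-1,-0.004,-0.025,-0.02,0],
  [-1,-0.004,-0.025,-0.01,0],
  [-1,-0.004,-0.025,0,0],
  [-1,-0.004,-0.025,0.01,0],
  [-1,-0.004,-0.025,0.01,0],
])

```text
time_s: 52.45
eef_pos: [0.6628, 0.0471, 0.1581]
eef_rot: [-179.8, 0.1, 81.8]
force: [4.3, 2.3, -16.5]
width: 0.0297
finger_force: 27.3
```

```bash
python3 st.py; python3 see.py v4 .665 .0657 -8.2 | tail -2
```

```text
[[662.8  47.2 158.1  81.8   4.6   2.5 -16.5]
 [662.8  47.2 158.1  81.8   4.2   2.3 -15.9]
 [662.8  47.2 158.1  81.8   4.9   1.9 -17. ]] 52.6 29.8
x -0.018 y-30..: [76, 78, 52, 36, 30, 41, 31, 26, 31, 41, 99, 104, 103, 103, 103, 108, 113, 115, 117, 116, 114, 114, 116, 117, 113, 117, 116, 116, 117, 117, 116, 116, 117, 118, 117, 118, 115, 116, 117, 118, 116, 114, 115, 111, 68, 19, 19, 28, 24, 32, 27, 29, 17, 26, 27, 31, 37, 115, 189, 186, 132]
x 0.018 y-30..: [69, 66, 37, 26, 30, 34, 31, 22, 32, 63, 102, 103, 104, 105, 106, 104, 115, 112, 114, 112, 108, 111, 113, 112, 114, 114, 116, 115, 115, 115, 114, 117, 115, 119, 120, 117, 116, 117, 113, 114, 119, 116, 116, 103, 48, 38, 37, 32, 40, 37, 36, 35, 37, 36, 30, 33, 64, 163, 154, 163, 186]
```

The +y seal of B has been dragged back in: its dark band starts at 14 mm again. I set the stopper down and lean it to +y to reopen that side. From that lean I'll lift and shift −y rather than dragging the foot upright.

arm_command([
  [-1,0,0,-0.025,0],
  [-1,0,0,-0.05,0],
  [-1,0.001,0.01,-0.07,0],
  [-1,0.003,0.02,-0.08,0],
  [-1,0.004,0.03,-0.08,0],
  [-1,0.006,0.045,-0.08,0],
  [-1,0.008,0.06,-0.08,0],
  [-1,0.011,0.075,-0.08,0],
  [-1,0.013,0.09,-0.08,0],
  [-1,0.013,0.09,-0.08,0],
])

```text
time_s: 53.65
eef_pos: [0.6693, 0.0737, 0.1414]
eef_rot: [179.8, 0.4, 81.8]
force: [-2.2, -1.7, 9.2]
width: 0.0299
finger_force: 32.3
```

```bash
python3 st.py
```

```text
[[669.4  73.7 141.4  81.8  -2.8  -1.9   9.5]
 [669.3  73.7 141.4  81.7  -1.8  -1.2   8.8]
 [669.3  73.7 141.4  81.7  -2.7  -0.8   8.9]] 53.8 29.7
```

arm_command([
  [-1,0.002,0.015,0,0],
  [-1,0.004,0.03,0,0],
  [-1,0.006,0.045,0,0],
  [-1,0.008,0.06,-0.005,0],
  [-1,0.011,0.075,-0.01,0],
  [-1,0.012,0.085,-0.01,0],
  [-1,0.012,0.085,-0.01,0],
])

```text
time_s: 54.5
eef_pos: [0.6728, 0.0952, 0.1373]
eef_rot: [179.9, 0.7, 81.6]
force: [-2.5, -4.9, 7.8]
width: 0.0293
finger_force: 33.4
```

```bash
python3 st.py;python3 see.py v5 .665 .0657 -8.2 | tail -2
```

```text
[[672.8  95.2 137.3  81.6  -2.   -5.8   8.7]
 [672.8  95.1 137.3  81.6  -2.5  -5.4   7.6]
 [672.8  95.2 137.3  81.6  -3.2  -5.4   7.4]] 54.65 29.4
x -0.018 y-30..: [69, 63, 61, 61, 55, 59, 58, 58, 57, 51, 57, 55, 53, 54, 38, 39, 43, 37, 40, 44, 39, 39, 38, 38, 37, 37, 37, 31, 25, 31, 31, 29, 27, 30, 27, 33, 24, 36, 30, 21, 27, 20, 31, 19, 27, 25, 33, 38, 38, 47, 57, 69, 71, 79, 83, 82, 80, 79, 83, 112, 115]
x 0.018 y-30..: [86, 83, 86, 83, 82, 78, 79, 80, 87, 86, 89, 88, 90, 92, 92, 95, 94, 96, 96, 95, 97, 93, 95, 89, 83, 66, 61, 55, 58, 56, 51, 52, 51, 52, 49, 50, 46, 52, 49, 54, 50, 52, 48, 51, 54, 55, 65, 62, 54, 41, 37, 33, 33, 34, 34, 80, 199, 209, 210, 212, 211]
```

arm_command([
  [-1,0.001,0.01,0,0],
  [-1,0.003,0.02,0,0],
  [-1,0.004,0.03,0,0],
  [-1,0.004,0.03,0,0],
])

```text
time_s: 55.1
eef_pos: [0.6739, 0.1026, 0.1363]
eef_rot: [179.9, 0.8, 81.6]
force: [-1.5, -6.8, 6.2]
width: 0.0294
finger_force: 33.3
```

```bash
python3 st.py; python3 - <<'E'
from h import *
s=snap('wrist','v6'); crop('v6',110,130,470,400,2.2,'c9')
E
```

```text
[[673.9 102.6 136.3  81.5  -1.2  -7.    5.6]
 [673.9 102.5 136.3  81.5  -1.9  -7.3   6. ]
 [673.9 102.5 136.3  81.5  -1.9  -6.3   4.9]] 55.25 29.7
```

View pics/c9.png

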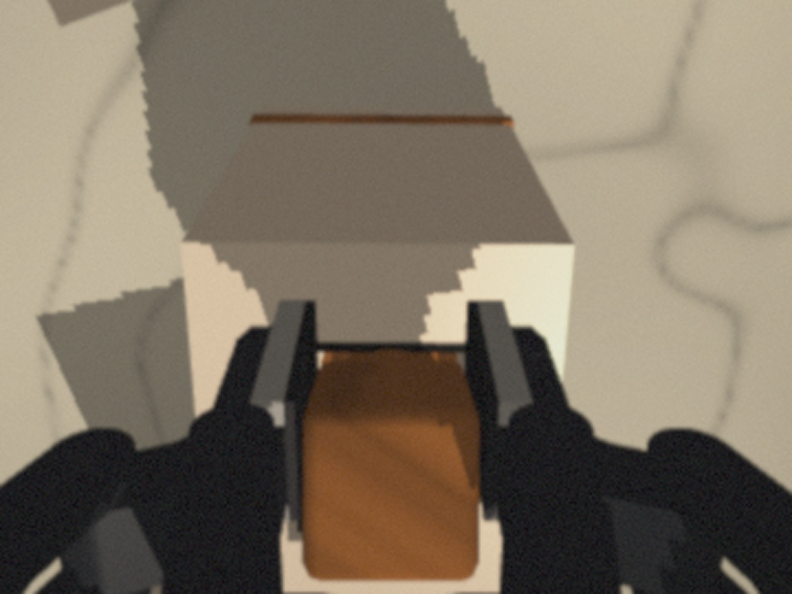

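The last picture shows B's knob leaning toward +y with only a thin seal strip left at (390,348), so that side is pushed well back. Now lift slightly, shift −y, lift on.

arm_command([
  [-1,0,0,0.01,0],
  [-1,0,0,0.02,0],
  [-1,-0.002,-0.015,0.025,0],
  [-1,-0.004,-0.03,0.025,0],
  [-1,-0.006,-0.045,0.025,0],
  [-1,-0.008,-0.06,0.025,0],
  [-1,-0.008,-0.06,0.035,0],
  [-1,-0.008,-0.06,0.045,0],
  [-1,-0.008,-0.06,0.05,0],
  [-1,-0.008,-0.06,0.05,0],
])

```text
time_s: 56.3
eef_pos: [0.6704, 0.0937, 0.1506]
eef_rot: [180.0, -0.0, 81.9]
force: [-0.1, 0.4, -0.9]
width: 0.0295
finger_force: 32.5
```

```bash
python3 st.py
```

```text
[[ 6.703e+02  9.360e+01  1.503e+02  8.190e+01  3.000e-01  2.000e-01
  -1.300e+00]
 [ 6.702e+02  9.340e+01  1.501e+02  8.190e+01  3.000e-01 -1.000e-01
  -8.000e-01]
 [ 6.701e+02  9.330e+01  1.499e+02  8.190e+01  2.000e-01  1.000e-01
  -4.000e-01]] 56.45 29.7
```

arm_command([
  [-1,-0.001,-0.01,0.01,0],
  [-1,-0.001,-0.01,0.02,0],
  [-1,-0.001,-0.01,0.03,0],
  [-1,-0.001,-0.01,0.04,0],
  [-1,-0.001,-0.01,0.05,0],
  [-1,-0.001,-0.01,0.05,0],
])

```text
time_s: 57.05
eef_pos: [0.6703, 0.0903, 0.1658]
eef_rot: [179.9, -0.0, 81.8]
force: [-0.5, 0.3, 0.2]
width: 0.0294
finger_force: 32.5
```

arm_command([
  [-1,0,0,0.1,0],
  [-1,0,0,0.22,0],
  [-1,0,0,0.34,0],
  [-1,-0.05,-0.05,0.38,0],
  [-1,-0.15,-0.16,0.38,0],
  [-1,-0.25,-0.27,0.38,0.05],
  [-1,-0.35,-0.38,0.38,0.1],
  [-1,-0.46,-0.5,0.38,0.15],
  [-1,-0.57,-0.62,0.38,0.18],
  [-1,-0.68,-0.75,0.38,0.18],
  [-1,-0.79,-0.88,0.38,0.18],
  [-1,-0.8,-0.888,0.38,0.18],
], force=40)

```text
time_s: 58.25
eef_pos: [0.4245, -0.1835, 0.2781]
eef_rot: [-179.7, 0.2, 97.3]
force: [-0.1, -0.3, -1.1]
width: 0.0293
finger_force: 41.3
```

arm_command([
  [-1,0,0,-0.1,0],
  [-1,0,0,-0.22,0],
  [-1,0,0,-0.35,0],
  [-1,0,0,-0.48,0],
  [-1,0,0,-0.6,0],
  [-1,0,0,-0.66,0],
  [-1,0,0,-0.66,0],
  [-1,0,0,-0.66,0],
])

```text
time_s: 59.05
eef_pos: [0.4306, -0.1758, 0.0814]
eef_rot: [180.0, -0.0, 98.1]
force: [-0.2, -0.3, -1.0]
width: 0.0294
finger_force: 41.3
```

```bash
python3 st.py; python3 - <<'E'
from h import *
s=snap('side','sB'); o=arm.observe()
# brown pixels near tool in side view: principal axis
im=s['image'].astype(int); g=((im[...,0]-im[...,2])>35)&(im[...,0]>im[...,1]*1.25)
x,y=map(int,proj(s,o['eef_pos'])); m=np.zeros(g.shape,bool); m[y-35:y+45,x-40:x+40]=1
p=np.argwhere(g&m)[:,::-1]; print((x,y),len(p),p.min(0),p.max(0)); 
for r in range(p[:,1].min(),p[:,1].max()+1,3):
    q=p[p[:,1]==r][:,0]; print(r,(q.min(),q.max()) if len(q) else None,end=' ')
E
```

```text
[[ 4.313e+02 -1.763e+02  8.220e+01  9.810e+01  8.000e-01  9.000e-01
  -2.000e-01]
 [ 4.316e+02 -1.766e+02  8.250e+01  9.810e+01  8.000e-01 -2.000e-01
  -8.000e-01]
 [ 4.316e+02 -1.769e+02  8.270e+01  9.800e+01  0.000e+00  3.000e-01
  -4.000e-01]] 59.2 29.6
(281, 178) 320 [276 163] [303 186]
163 (np.int64(278), np.int64(301)) 166 (np.int64(277), np.int64(301)) 169 (np.int64(276), np.int64(301)) 172 (np.int64(277), np.int64(302)) 175 (np.int64(278), np.int64(303)) 178 (np.int64(278), np.int64(302)) 181 (np.int64(276), np.int64(300)) 184 (np.int64(277), np.int64(284))
```

Lower to contact, then sweep the knob toward +y and down.

arm_command([
  [-1,0,0,-0.03,0],
  [-1,0,0,-0.05,0],
  [-1,0,0,-0.065,0],
  [-1,0,0,-0.08,0],
  [-1,0,0,-0.08,0],
], force=25)

```text
time_s: 59.75
eef_pos: [0.4308, -0.1751, 0.0599]
eef_rot: [-179.8, 0.1, 98.1]
force: [-9.0, 5.7, 29.6]
width: 0.0298
finger_force: 46.3
```

arm_command([
  [-1,-0.002,0.015,0.02,0],
  [-1,-0.004,0.03,0.015,0],
  [-1,-0.007,0.05,0,0],
  [-1,-0.01,0.07,-0.018,0],
  [-1,-0.013,0.09,-0.038,0],
  [-1,-0.015,0.105,-0.054,0],
  [-1,-0.017,0.119,-0.065,0],
  [-1,-0.017,0.119,-0.065,0],
])

```text
time_s: 60.55
eef_pos: [0.4251, -0.1379, 0.0382]
eef_rot: [-180.0, -0.1, 98.2]
force: [-3.8, 5.3, 15.8]
width: 0.0294
finger_force: 55.1
```

arm_command([
  [-1,0,0,0.03,0],
  [-1,0,0,0.04,0],
  [-1,0.006,-0.04,0.04,0],
  [-1,0.009,-0.065,0.04,0],
  [-1,0.009,-0.065,0.02,0],
  [-1,0.009,-0.065,0.015,0],
  [-1,0.009,-0.065,0.015,0],
])

```text
time_s: 61.25
eef_pos: [0.4267, -0.1598, 0.0412]
eef_rot: [-179.9, -0.1, 98.0]
force: [0.7, 0.5, -0.4]
width: 0.0295
finger_force: 53.3
```

arm_command([
  [-1,0,0,-0.015,0],
  [-1,0,0,-0.02,0],
  [0.05,0,0,-0.02,0],
  [0.05,0,0,-0.02,0],
  [0.05,0,0,-0.02,0],
  [0.05,0,0,0.05,0],
  [0.05,0,0,0.2,0],
  [0.05,0,0,0.35,0],
  [0.05,0,0,0.5,0],
  [0.05,0,0,0.65,0],
  [0.05,0,0,0.8,0],
  [0.05,0,0,0.8,0],
])

```text
time_s: 62.45
eef_pos: [0.432, -0.1615, 0.2883]
eef_rot: [179.5, 0.6, 98.0]
force: [-0.2, -0.6, 0.0]
width: 0.0445
finger_force: 0.0
```

```bash
cat > tray.py <<'E'
import sys
from h import *
w=snap(sys.argv[2],sys.argv[1]); o=arm.observe(); print(o['time_s'],o['eef_pos'].round(4),o['eef_rot'][2].round(1),o['width'].round(3))
im=w['image'].astype(int); g=((im[...,0]-im[...,2])>45).astype(np.uint8)
n,l,st,c=cv2.connectedComponentsWithStats(g)
ex=np.array([.990,.139]);ey=np.array([-.139,.990]);C=np.array([.405,-.2255])
for i in range(1,n):
    if st[i,4]>60:
        r=cv2.boxPoints(cv2.minAreaRect(np.argwhere(l==i)[:,::-1].astype(np.float32)))
        P=[atz(w,*p,.022)[:2]-C for p in r]
        print(st[i,:4],'tray mm',[((p@ex*1e3).round(),(p@ey*1e3).round()) for p in P])
E
python3 tray.py tr1 wrist; python3 tray.py tr1t top; python3 st.py
```

```text
[[ 4.269e+02 -1.604e+02  2.815e+02  9.800e+01 -4.000e-01 -1.000e-01
  -8.000e-01]
 [ 4.263e+02 -1.601e+02  2.806e+02  9.800e+01  5.000e-01 -1.000e-01
  -4.000e-01]
 [ 4.261e+02 -1.599e+02  2.802e+02  9.800e+01  3.000e-01 -6.000e-01
   6.000e-01]] 62.7 45.1Traceback (most recent call last):
  File "tray.py", line 3, in <module>
    w=snap(sys.argv[2],sys.argv[1]); o=arm.observe(); print(o['time_s'],o['eef_pos'].round(4),o['eef_rot'][2].round(1),o['width'].round(3))
                                                                                                                       ^^^^^^^^^^^^^^^^
AttributeError: 'float' object has no attribute 'round'
Traceback (most recent call last):
  File "tray.py", line 3, in <module>
    w=snap(sys.argv[2],sys.argv[1]); o=arm.observe(); print(o['time_s'],o['eef_pos'].round(4),o['eef_rot'][2].round(1),o['width'].round(3))
                                                                                                                       ^^^^^^^^^^^^^^^^
AttributeError: 'float' object has no attribute 'round'
```

```bash
sed -i "s/,o\['width'\].round(3)//" tray.py; python3 tray.py tr2 wrist; python3 tray.py tr2t top
```

```text
62.75 [ 0.4261 -0.1598  0.2801] 98.0
[514  17  46  19] tray mm [(np.float64(250.0), np.float64(209.0)), (np.float64(251.0), np.float64(213.0)), (np.float64(298.0), np.float64(198.0)), (np.float64(298.0), np.float64(194.0))]
[462  47  98 135] tray mm [(np.float64(224.0), np.float64(48.0)), (np.float64(206.0), np.float64(185.0)), (np.float64(303.0), np.float64(183.0)), (np.float64(333.0), np.float64(46.0))]
[278 129  29  84] tray mm [(np.float64(19.0), np.float64(103.0)), (np.float64(49.0), np.float64(103.0)), (np.float64(50.0), np.float64(9.0)), (np.float64(18.0), np.float64(9.0))]
[226 229  28  75] tray mm [(np.float64(-43.0), np.float64(-12.0)), (np.float64(-11.0), np.float64(-12.0)), (np.float64(-14.0), np.float64(-112.0)), (np.float64(-48.0), np.float64(-112.0))]
[407 231 118 112] tray mm [(np.float64(174.0), np.float64(-140.0)), (np.float64(209.0), np.float64(2.0)), (np.float64(311.0), np.float64(-40.0)), (np.float64(286.0), np.float64(-191.0))]
[277 253  30  58] tray mm [(np.float64(16.0), np.float64(-43.0)), (np.float64(51.0), np.float64(-43.0)), (np.float64(53.0), np.float64(-122.0)), (np.float64(16.0), np.float64(-122.0))]
62.8 [ 0.4263 -0.1597  0.2802] 98.1
[198 130  10   9] tray mm [(np.float64(374.0), np.float64(449.0)), (np.float64(376.0), np.float64(419.0)), (np.float64(347.0), np.float64(417.0)), (np.float64(345.0), np.float64(447.0))]
[350 202   9   9] tray mm [(np.float64(64.0), np.float64(-58.0)), (np.float64(61.0), np.float64(-86.0)), (np.float64(33.0), np.float64(-82.0)), (np.float64(35.0), np.float64(-55.0))]
[341 222  27  11] tray mm [(np.float64(-11.0), np.float64(-17.0)), (np.float64(-12.0), np.float64(-107.0)), (np.float64(-40.0), np.float64(-106.0)), (np.float64(-39.0), np.float64(-16.0))]
```

B lies wholly inside the tray, and D and C are unchanged. Last one is A: rock −y, then +y, then lift out of the lean with a −y shift.

arm_command([
  [0.3,0.09,0.13,0,0],
  [0.3,0.18,0.26,0,0.03],
  [0.3,0.27,0.39,0,0.03],
  [0.3,0.36,0.52,0,0.03],
  [0.3,0.45,0.65,0,0.03],
  [0.3,0.54,0.78,0,0.03],
  [0.3,0.63,0.9,0,0.03],
  [0.3,0.7,1,0,0.03],
  [0.3,0.747,1,0,0.03],
  [0.3,0.747,1,0,0.03],
])

```text
time_s: 63.8
eef_pos: [0.652, 0.1415, 0.2794]
eef_rot: [-179.8, -0.1, 100.9]
force: [0.2, -0.6, -0.1]
width: 0.056
finger_force: 0.0
```

arm_command([
  [0.3,0,0.13,0,0],
  [0.3,0,0.25,0,0],
  [0.3,0,0.3,-0.1,0],
  [0.3,0,0.3,-0.23,0],
  [0.3,0,0.3,-0.23,0],
  [0.3,0,0.3,-0.23,0],
  [0.3,0,0.3,-0.23,0],
])

```text
time_s: 64.5
eef_pos: [0.6528, 0.2289, 0.2148]
eef_rot: [179.9, -0.0, 100.6]
force: [1.3, 0.6, 0.2]
width: 0.0553
finger_force: 0.0
```

```bash
python3 st.py
```

```text
[[ 6.530e+02  2.293e+02  2.154e+02  1.006e+02 -6.000e-01  1.000e-01
   4.000e-01]
 [ 6.530e+02  2.296e+02  2.155e+02  1.006e+02 -2.000e-01  5.000e-01
   1.000e-01]
 [ 6.528e+02  2.297e+02  2.154e+02  1.007e+02  2.000e-01 -1.000e-01
   3.000e-01]] 64.65 55.9
```

arm_command([
  [0.3,-0.006,0,-0.12,0],
  [0.3,-0.006,0,-0.22,0],
  [0.3,-0.006,0,-0.265,0],
  [0.3,-0.006,0,-0.273,0],
  [0.3,-0.006,0,-0.273,0],
  [-1,-0.006,0,-0.273,0],
  [-1,-0.006,0,-0.273,0],
  [-1,-0.006,0,-0.273,0],
  [-1,-0.006,0,-0.273,0],
  [-1,-0.006,0,-0.273,0],
], force=30)

```text
time_s: 65.65
eef_pos: [0.6509, 0.2307, 0.1333]
eef_rot: [179.8, -0.1, 100.7]
force: [-0.4, -0.6, 6.3]
width: 0.0301
finger_force: 30.0
```

arm_command([
  [-1,0.003,-0.015,0,0],
  [-1,0.006,-0.03,0,0],
  [-1,0.008,-0.045,0,0],
  [-1,0.011,-0.06,0,0],
  [-1,0.014,-0.075,0,0],
  [-1,0.017,-0.09,0,0],
  [-1,0.019,-0.1,0,0],
  [-1,0.021,-0.11,0,0],
  [-1,0.022,-0.115,0,0],
  [-1,0.022,-0.115,0,0],
])

```text
time_s: 66.65
eef_pos: [0.6556, 0.2037, 0.1337]
eef_rot: [179.7, -0.7, 101.0]
force: [-0.2, 7.9, 3.6]
width: 0.03
finger_force: 29.7
```

arm_command([
  [-1,0.001,-0.006,0,0],
  [-1,0.001,-0.006,0,0],
  [-1,-0.005,0.03,0,0],
  [-1,-0.011,0.06,0,0],
  [-1,-0.017,0.09,0,0],
  [-1,-0.022,0.115,0,0],
  [-1,-0.026,0.135,0,0],
  [-1,-0.03,0.155,0,0],
  [-1,-0.034,0.175,0,0],
  [-1,-0.038,0.195,0,0],
  [-1,-0.042,0.215,0,0],
  [-1,-0.044,0.23,0,0],
])

```text
time_s: 67.85
eef_pos: [0.6459, 0.2547, 0.1316]
eef_rot: [-179.9, 0.9, 100.4]
force: [-0.5, -10.1, 7.5]
width: 0.0295
finger_force: 31.5
```

```bash
python3 st.py
```

```text
[[ 6.455e+02  2.564e+02  1.314e+02  1.004e+02  5.000e-01 -8.700e+00
   7.100e+00]
 [ 6.455e+02  2.564e+02  1.313e+02  1.004e+02 -4.000e-01 -8.500e+00
   7.800e+00]
 [ 6.455e+02  2.564e+02  1.313e+02  1.004e+02 -1.100e+00 -8.300e+00
   8.300e+00]] 68.0 29.7
```

arm_command([
  [-1,-0.001,0.008,0,0],
  [-1,-0.003,0.016,0,0],
  [-1,-0.003,0.016,0,0],
  [-1,-0.003,0.016,0.012,0],
  [-1,-0.003,0.016,0.024,0],
  [-1,0,0,0.03,0],
  [-1,0.003,-0.015,0.03,0],
  [-1,0.006,-0.03,0.03,0],
  [-1,0.008,-0.045,0.03,0],
  [-1,0.008,-0.045,0.03,0],
])

```text
time_s: 69.0
eef_pos: [0.646, 0.2501, 0.1403]
eef_rot: [180.0, 0.0, 100.7]
force: [-0.7, -0.4, -1.4]
width: 0.0298
finger_force: 32.0
```

```bash
python3 st.py; python3 see.py v8 .6503 .230 10.7 | tail -2
```

```text
[[ 6.458e+02  2.506e+02  1.404e+02  1.007e+02 -5.000e-01 -2.000e-01
  -3.000e-01]
 [ 6.457e+02  2.510e+02  1.404e+02  1.007e+02 -2.000e-01 -5.000e-01
  -0.000e+00]
 [ 6.455e+02  2.513e+02  1.404e+02  1.008e+02 -8.000e-01 -3.000e-01
  -7.000e-01]] 69.15 29.5
x -0.018 y-30..: [81, 84, 83, 79, 83, 84, 78, 81, 77, 82, 75, 79, 75, 84, 78, 75, 73, 76, 70, 72, 69, 73, 73, 70, 64, 57, 52, 49, 48, 41, 42, 40, 45, 39, 44, 43, 45, 67, 83, 92, 101, 100, 98, 101, 99, 102, 100, 107, 150, 184, 187, 186, 187, 170, 72, 31, 43, 95, 112, 111, 109]
x 0.018 y-30..: [46, 51, 55, 57, 54, 54, 51, 57, 55, 58, 61, 58, 60, 61, 56, 57, 57, 61, 57, 54, 58, 55, 59, 55, 51, 55, 54, 54, 52, 47, 48, 46, 44, 41, 30, 26, 13, 16, 23, 25, 19, 19, 24, 26, 21, 25, 22, 20, 42, 96, 105, 103, 103, 95, 47, 35, 54, 160, 206, 204, 204]
```

arm_command([
  [-1,0,0,0.01,0],
  [-1,0,0,0.02,0],
  [-1,0,0,0.03,0],
  [-1,0,0,0.04,0],
  [-1,0,0,0.05,0],
  [-1,0,0,0.05,0],
])

```text
time_s: 69.8
eef_pos: [0.6459, 0.2511, 0.1559]
eef_rot: [179.9, -0.0, 100.7]
force: [0.8, 0.3, -1.5]
width: 0.0298
finger_force: 32.0
```

A is free. Carrying it to the last slot.

arm_command([
  [-1,0,0,0.1,0],
  [-1,0,0,0.22,0],
  [-1,0,0,0.34,0],
  [-1,-0.05,-0.05,0.41,0],
  [-1,-0.14,-0.16,0.41,0],
  [-1,-0.23,-0.28,0.41,0],
  [-1,-0.32,-0.4,0.41,0],
  [-1,-0.41,-0.52,0.41,0],
  [-1,-0.5,-0.64,0.41,0],
  [-1,-0.59,-0.76,0.41,-0.03],
  [-1,-0.68,-0.88,0.41,-0.03],
  [-1,-0.77,-1,0.41,-0.03],
], force=40)

```text
time_s: 71.0
eef_pos: [0.4166, -0.0457, 0.2771]
eef_rot: [-179.9, 0.0, 98.1]
force: [0.7, -1.4, -1.5]
width: 0.0292
finger_force: 41.4
```

arm_command([
  [-1,-0.05,-0.13,0,0],
  [-1,-0.1,-0.25,0,0],
  [-1,-0.14,-0.38,0,0],
  [-1,-0.158,-0.463,0,0],
  [-1,-0.158,-0.463,-0.12,0],
  [-1,-0.158,-0.463,-0.25,0],
  [-1,-0.158,-0.463,-0.38,0],
  [-1,-0.158,-0.463,-0.51,0],
  [-1,-0.158,-0.463,-0.61,0],
  [-1,-0.158,-0.463,-0.65,0],
  [-1,-0.158,-0.463,-0.65,0],
  [-1,-0.158,-0.463,-0.65,0],
])

```text
time_s: 72.2
eef_pos: [0.3708, -0.1838, 0.0832]
eef_rot: [-179.9, -0.0, 98.1]
force: [0.5, 0.6, -0.7]
width: 0.0293
finger_force: 41.5
```

```bash
python3 st.py
```

```text
[[ 3.713e+02 -1.843e+02  8.380e+01  9.810e+01  7.000e-01 -3.000e-01
  -1.200e+00]
 [ 3.715e+02 -1.846e+02  8.400e+01  9.810e+01  7.000e-01 -7.000e-01
  -2.000e-01]
 [ 3.715e+02 -1.847e+02  8.410e+01  9.800e+01  0.000e+00 -4.000e-01
   8.000e-01]] 72.35 29.3
```

arm_command([
  [-1,-0.01,0,-0.03,0],
  [-1,-0.01,0,-0.05,0],
  [-1,-0.01,0,-0.065,0],
  [-1,-0.01,0,-0.075,0],
  [-1,-0.01,0,-0.075,0],
], force=25)

```text
time_s: 72.85
eef_pos: [0.3669, -0.1837, 0.0598]
eef_rot: [-179.8, -0.1, 98.1]
force: [-0.8, -0.5, -1.3]
width: 0.0297
finger_force: 41.5
```

arm_command([
  [-1,-0.002,0.015,0.02,0],
  [-1,-0.004,0.03,0.015,0],
  [-1,-0.007,0.05,0,0],
  [-1,-0.01,0.07,-0.018,0],
  [-1,-0.013,0.09,-0.038,0],
  [-1,-0.015,0.105,-0.054,0],
  [-1,-0.017,0.119,-0.065,0],
  [-1,-0.017,0.119,-0.065,0],
])

```text
time_s: 73.65
eef_pos: [0.3625, -0.1471, 0.0421]
eef_rot: [-179.7, 0.1, 98.2]
force: [-5.9, 3.7, 22.8]
width: 0.0295
finger_force: 44.7
```

arm_command([
  [-1,0,0,0.03,0],
  [-1,0,0,0.04,0],
  [-1,0.006,-0.04,0.04,0],
  [-1,0.009,-0.065,0.04,0],
  [-1,0.009,-0.065,0.02,0],
  [-1,0.009,-0.065,0,0],
  [-1,0.009,-0.065,0,0],
])

```text
time_s: 74.35
eef_pos: [0.3649, -0.1673, 0.0409]
eef_rot: [-179.8, -0.0, 98.0]
force: [-3.4, 2.2, 12.1]
width: 0.0296
finger_force: 43.2
```

arm_command([
  [0.05,0,0,0,0],
  [0.05,0,0,0,0],
  [0.05,0,0,0,0],
  [0.05,0,0,0.05,0],
  [0.05,0,0,0.2,0],
  [0.05,0,0,0.35,0],
  [0.05,0,0,0.5,0],
  [0.05,0,0,0.65,0],
  [0.05,0,0,0.8,0],
  [0.05,0,0,0.8,0],
])

```text
time_s: 75.35
eef_pos: [0.3688, -0.1701, 0.2868]
eef_rot: [179.7, 0.7, 98.0]
force: [0.5, -0.6, -0.3]
width: 0.0446
finger_force: 0.0
```

```bash
python3 tray.py tr3 wrist; python3 tray.py tr3t top; python3 - <<'E'
from h import *
s=load('tr3t'); im=s['image'].astype(int)
g=((im[...,1]-im[...,0])>20).astype(np.uint8); n,l,st,c=cv2.connectedComponentsWithStats(g)
k=1+st[1:,4].argmax(); print('trivet',st[k]); q=np.argwhere(l==k)[:,::-1].astype(np.float32)
h=cv2.convexHull(q); print('hull',cv2.fitEllipse(h))
E
```

```text
75.4 [ 0.3668 -0.1693  0.2838] 98.0
[524  42  36 130] tray mm [(np.float64(212.0), np.float64(183.0)), (np.float64(248.0), np.float64(183.0)), (np.float64(281.0), np.float64(50.0)), (np.float64(241.0), np.float64(50.0))]
[270 108  30  84] tray mm [(np.float64(-47.0), np.float64(26.0)), (np.float64(-46.0), np.float64(118.0)), (np.float64(-15.0), np.float64(118.0)), (np.float64(-14.0), np.float64(26.0))]
[326 123  33  82] tray mm [(np.float64(16.0), np.float64(11.0)), (np.float64(19.0), np.float64(104.0)), (np.float64(50.0), np.float64(102.0)), (np.float64(50.0), np.float64(9.0))]
[273 222  27  74] tray mm [(np.float64(-44.0), np.float64(-12.0)), (np.float64(-14.0), np.float64(-12.0)), (np.float64(-12.0), np.float64(-112.0)), (np.float64(-46.0), np.float64(-112.0))]
[455 223 105 109] tray mm [(np.float64(190.0), np.float64(-142.0)), (np.float64(224.0), np.float64(1.0)), (np.float64(321.0), np.float64(-42.0)), (np.float64(297.0), np.float64(-195.0))]
[323 245  31  28] tray mm [(np.float64(12.0), np.float64(-48.0)), (np.float64(46.0), np.float64(-37.0)), (np.float64(55.0), np.float64(-70.0)), (np.float64(21.0), np.float64(-81.0))]
[330 273  10  28] tray mm [(np.float64(26.0), np.float64(-80.0)), (np.float64(37.0), np.float64(-80.0)), (np.float64(39.0), np.float64(-119.0)), (np.float64(27.0), np.float64(-119.0))]
75.45 [ 0.3652 -0.1684  0.2815] 98.0
[342 222  26  10] tray mm [(np.float64(-8.0), np.float64(-20.0)), (np.float64(-12.0), np.float64(-107.0)), (np.float64(-40.0), np.float64(-105.0)), (np.float64(-36.0), np.float64(-18.0))]
trivet [179 196  49  38 694]
hull ((202.7742462158203, 219.34422302246094), (46.97673034667969, 48.58002471923828), 63.34699630737305)
```

A's knob end reads 118 mm against the end wall at 115 mm, so it's at or on the wall. I regrip its stem and slide it about 14 mm inwards.

arm_command([
  [0.05,0,0.005,-0.15,0],
  [0.05,0,0.005,-0.3,0],
  [0.05,0,0.005,-0.45,0],
  [0.05,0,0.005,-0.6,0],
  [0.05,0,0.005,-0.72,0],
  [0.05,0,0.005,-0.8,0],
  [0.05,0,0.005,-0.85,0],
  [0.05,0,0.005,-0.85,0],
  [0.05,0,0.005,-0.85,0],
])

```text
time_s: 76.35
eef_pos: [0.3638, -0.1647, 0.0248]
eef_rot: [-179.8, -0.2, 98.2]
force: [0.9, -0.5, 0.1]
width: 0.0449
finger_force: 0.0
```

```bash
python3 st.py
```

```text
[[ 3.646e+02 -1.655e+02  2.560e+01  9.810e+01  8.000e-01 -5.000e-01
   3.000e-01]
 [ 3.651e+02 -1.660e+02  2.610e+01  9.810e+01  3.000e-01 -5.000e-01
  -1.000e-01]
 [ 3.654e+02 -1.664e+02  2.640e+01  9.810e+01 -2.000e-01  1.100e+00
   2.000e-01]] 76.5 44.8
```

Spot on. Down 12 mm, grip the stem, shift −y.

arm_command([
  [0.05,0,0,-0.025,0],
  [0.05,0,0,-0.04,0],
  [0.05,0,0,-0.04,0],
  [-1,0,0,-0.04,0],
  [-1,0,0,-0.04,0],
  [-1,0,0,-0.04,0],
  [-1,0,0,-0.04,0],
  [-1,0,0,-0.04,0],
], force=25)

```text
time_s: 77.3
eef_pos: [0.365, -0.1664, 0.0139]
eef_rot: [-179.9, 0.0, 98.1]
force: [-0.6, 0.2, 1.1]
width: 0.023
finger_force: 25.4
```

arm_command([
  [-1,0,0,0.01,0],
  [-1,0.002,-0.015,0.01,0],
  [-1,0.004,-0.03,0.01,0],
  [-1,0.006,-0.047,0.01,0],
  [-1,0.006,-0.047,0,0],
  [-1,0.006,-0.047,0,0],
])

```text
time_s: 77.9
eef_pos: [0.3671, -0.1814, 0.0138]
eef_rot: [-179.9, 0.1, 98.0]
force: [0.2, -0.5, 1.3]
width: 0.0233
finger_force: 25.5
```

arm_command([
  [0.05,0,0,0,0],
  [0.05,0,0,0,0],
  [0.05,0,0,0,0],
  [0.05,0,0,0.05,0],
  [0.05,0,0,0.2,0],
  [0.05,0,0,0.35,0],
  [0.05,0,0,0.5,0],
  [0.05,0,0,0.65,0],
  [0.05,0,0,0.8,0],
  [0.05,0,0,0.9,0],
  [0.05,0,0,0.9,0],
])

```text
time_s: 79.0
eef_pos: [0.3692, -0.1824, 0.288]
eef_rot: [180.0, 0.7, 98.0]
force: [0.2, -0.4, 0.8]
width: 0.0449
finger_force: 0.0
```

```bash
python3 tray.py tr4 wrist; python3 - <<'E'
from h import *
s=load('tr4'); im=s['image'].mean(2).astype(int); c=np.array([.405,-.2255]);ex=np.array([.990,.139]);ey=np.array([-.139,.990])
for X,sg in((-31,1),(34,1),(-29,-1)):
    P=[proj(s,np.r_[c+ex*X/1e3+sg*ey*t/1e3,.022]) for t in range(80,136,2)]
    print(X,sg,'80..134 step2',[im[int(round(v)),int(round(u))] if 0<=v<420 and 0<=u<560 else -1 for u,v in P])
E
```

```text
79.05 [ 0.3677 -0.1814  0.2856] 98.0
[529  38  31 120] tray mm [(np.float64(214.0), np.float64(174.0)), (np.float64(244.0), np.float64(174.0)), (np.float64(274.0), np.float64(53.0)), (np.float64(240.0), np.float64(53.0))]
[269 106  32  85] tray mm [(np.float64(-52.0), np.float64(16.0)), (np.float64(-46.0), np.float64(108.0)), (np.float64(-15.0), np.float64(107.0)), (np.float64(-20.0), np.float64(14.0))]
[329 111  33  84] tray mm [(np.float64(17.0), np.float64(11.0)), (np.float64(19.0), np.float64(104.0)), (np.float64(50.0), np.float64(103.0)), (np.float64(51.0), np.float64(9.0))]
[459 209 101 113] tray mm [(np.float64(190.0), np.float64(-138.0)), (np.float64(225.0), np.float64(4.0)), (np.float64(322.0), np.float64(-38.0)), (np.float64(296.0), np.float64(-191.0))]
[276 212  27  75] tray mm [(np.float64(-43.0), np.float64(-12.0)), (np.float64(-13.0), np.float64(-12.0)), (np.float64(-11.0), np.float64(-112.0)), (np.float64(-44.0), np.float64(-112.0))]
[325 236  39  54] tray mm [(np.float64(12.0), np.float64(-47.0)), (np.float64(50.0), np.float64(-36.0)), (np.float64(70.0), np.float64(-1
[... 631 characters left out ...]
 np.int64(93), np.int64(75), np.int64(75), np.int64(83), np.int64(87), np.int64(88), np.int64(88), np.int64(126), np.int64(146), np.int64(109), np.int64(98), np.int64(108), np.int64(103), np.int64(110), np.int64(109), np.int64(107), np.int64(107), np.int64(134)]
-29 -1 80..134 step2 [np.int64(93), np.int64(106), np.int64(105), np.int64(106), np.int64(106), np.int64(106), np.int64(106), np.int64(112), np.int64(107), np.int64(108), np.int64(108), np.int64(108), np.int64(106), np.int64(108), np.int64(107), np.int64(100), np.int64(87), np.int64(80), np.int64(90), np.int64(107), np.int64(148), np.int64(160), np.int64(164), np.int64(169), np.int64(170), np.int64(170), np.int64(164), np.int64(158)]
```

```bash
python3 - <<'E'
from h import *
s=snap('side','fs'); t=snap('top','ft'); o=arm.observe()
d=lambda a,b:np.abs(cv2.GaussianBlur(a,(5,5),0).astype(int)-cv2.GaussianBlur(b,(5,5),0)).max(2)
D=d(s['image'],load('side4')['image'])[280:345,245:322]; print('lid/trivet side',D.max(),(D>30).sum())
T0=load('top0')
for n,(x0,y0,x1,y1) in {'mug':(138,142,178,178),'mill':(362,150,392,184),'salt':(265,192,290,218)}.items():
    q=d(t['image'],T0['image'])[y0:y1,x0:x1]; print(n,q.max(),(q>30).sum())
im=t['image'].astype(int)
g=((im[...,1]-im[...,0])>20).astype(np.uint8)[190:250,170:240]; print('ring px by quadrant',g[:30,:33].sum(),g[:30,33:].sum(),g[30:,:33].sum(),g[30:,33:].sum())
print('empty mouths (brown px):',[ (lambda u,v:int(((im[...,0]-im[...,2])[int(v)-12:int(v)+12,int(u)-12:int(u)+12]>40).sum()))(*proj(t,p)) for p in ([.65,.23,.13],[.665,.0657,.13],[.6046,-.074,.13],[.5994,-.2336,.13])])
E
python3 tray.py ft2 side
```

```text
lid/trivet side 150 1549
mug 4 0
mill 31 1
salt 4 0
ring px by quadrant 318 300 59 18
empty mouths (brown px): [4, 4, 3, 4]
79.2 [ 0.3656 -0.1795  0.2822] 98.1
[  0   0 110 228] tray mm [(np.float64(1443.0), np.float64(-1616.0)), (np.float64(849.0), np.float64(-1561.0)), (np.float64(535.0), np.float64(147.0)), (np.float64(849.0), np.float64(124.0))]
[107 131  36   9] tray mm [(np.float64(624.0), np.float64(-293.0)), (np.float64(630.0), np.float64(-336.0)), (np.float64(503.0), np.float64(-312.0)), (np.float64(499.0), np.float64(-270.0))]
[102 144  35   7] tray mm [(np.float64(629.0), np.float64(-234.0)), (np.float64(633.0), np.float64(-260.0)), (np.float64(514.0), np.float64(-237.0)), (np.float64(511.0), np.float64(-211.0))]
[293 160  10  20] tray mm [(np.float64(-16.0), np.float64(-116.0)), (np.float64(-43.0), np.float64(-118.0)), (np.float64(-39.0), np.float64(-21.0)), (np.float64(-12.0), np.float64(-20.0))]
[277 184  10  22] tray mm [(np.float64(44.0), np.float64(-1.0)), (np.float64(18.0), np.float64(-1.0)), (np.float64(21.0), np.float64(95.0)), (np.float64(46.0), np.float64(95.0))]
[299 184  10  22] tray mm [(np.float64(-25.0), np.float64(4.0)), (np.float64(-51.0), np.float64(4.0)), (np.float64(-44.0), np.float64(100.0)), (np.float64(-19.0), np.float64(100.0))]
[ 69 262  13  10] tray mm [(np.float64(612.0), np.float64(298.0)), (np.float64(616.0), np.float64(268.0)), (np.float64(584.0), np.float64(276.0)), (np.float64(581.0), np.float64(306.0))]
```

The stoppers and bystanders are fine and the mouths are empty, but the lid has been knocked toward −x off the trivet's centre. I go over it with the wrist camera to locate and re-place it.

arm_command([
  [0.3,0,0.15,0,0],
  [0.3,0,0.3,0,0],
  [0.3,0,0.45,0,0],
  [0.3,0,0.6,0,0],
  [0.3,0,0.75,0,0],
  [0.3,0,0.9,0,0],
  [0.3,0,1,0,0],
  [0.3,0,1,0,0],
  [0.3,0,1,0,0],
  [0.3,0,1,0,0],
])

```text
time_s: 80.2
eef_pos: [0.3659, 0.1182, 0.2827]
eef_rot: [-179.7, -0.1, 97.9]
force: [-0.0, 0.0, -0.3]
width: 0.0557
finger_force: 0.0
```

```bash
python3 st.py; python3 - <<'E'
from h import *
s=snap('wrist','L1'); im=s['image'].astype(int); m=im.mean(2)
# dark knob blob inside expected window
for name,v in(('L1',s),('fs',load('fs')),('ft',load('ft'))):
    I=v['image'].astype(int).mean(2); u,w=map(int,proj(v,[.385,.234,.03])); r=70 if name=='L1' else 25
    y0,x0=max(w-r,0),max(u-r,0)
    g=(I[y0:w+r,x0:u+r]<45).astype(np.uint8); n,l,st,c=cv2.connectedComponentsWithStats(g)
    print(name,(u,w),[(st[i].tolist(),(c[i]+[x0,y0]).round(1).tolist(),atz(v,*(c[i]+[x0,y0]),.05).round(4).tolist()) for i in range(1,n) if st[i,4]>8])
E
```

```text
[[ 3.661e+02  1.180e+02  2.829e+02  9.790e+01  2.000e-01 -7.000e-01
   7.000e-01]
 [ 3.663e+02  1.180e+02  2.832e+02  9.790e+01 -6.000e-01  3.000e-01
  -6.000e-01]
 [ 3.665e+02  1.181e+02  2.834e+02  9.790e+01 -4.000e-01  6.000e-01
  -3.000e-01]] 80.35 55.5
L1 (323, 56) [([36, 46, 30, 32, 741], [303.5, 61.3], [0.3658, 0.2253, 0.05])]
fs (288, 306) [([29, 13, 10, 13, 89], [296.9, 300.2], [0.3652, 0.2292, 0.05])]
ft (201, 221) [([23, 27, 8, 9, 56], [202.4, 226.5], [0.3641, 0.2254, 0.05])]
```

arm_command([
  [0.6,-0.005,0.13,0,0],
  [0.6,-0.005,0.26,0,0],
  [0.6,-0.005,0.362,0,0],
  [0.6,-0.005,0.362,-0.15,0],
  [0.6,-0.005,0.362,-0.3,0],
  [0.6,-0.005,0.362,-0.45,0],
  [0.6,-0.005,0.362,-0.6,0],
  [0.6,-0.005,0.362,-0.72,0],
  [0.6,-0.005,0.362,-0.79,0],
  [0.6,-0.005,0.362,-0.82,0],
  [0.6,-0.005,0.362,-0.82,0],
  [0.6,-0.005,0.362,-0.82,0],
], force=50)

```text
time_s: 81.6
eef_pos: [0.2969, 0.1855, 0.1269]
eef_rot: [178.6, -0.7, 98.1]
force: [0.2, 0.1, 0.3]
width: 0.0684
finger_force: 0.0
```

arm_command([
  [-1,0,0,0,0],
  [-1,0,0,0,0],
  [-1,0,0,0,0],
  [-1,0,0,0,0],
  [-1,0,0,0,0],
  [-1,0,0,0,0],
  [-1,0,0,0,0],
])

```text
time_s: 82.3
eef_pos: [0.2967, 0.1855, 0.1268]
eef_rot: [178.6, -0.7, 98.1]
force: [-0.6, 0.3, -0.0]
width: 0.0001
finger_force: 0.0
```

arm_command([
  [-1,0,0,0.03,0],
  [-1,0,0,0.06,0],
  [-1,0,0,0.1,0],
  [-1,0,0,0.1,0],
  [-1,0,0,0.1,0],
])

```text
time_s: 82.8
eef_pos: [0.2966, 0.1856, 0.1566]
eef_rot: [178.6, -0.7, 98.1]
force: [0.8, -0.4, -0.2]
width: 0.0001
finger_force: 0.0
```

```bash
python3 st.py; python3 - <<'E'
from h import *
snap('wrist','L2'); snap('side','L2s'); s=snap('top','L2t'); 
im=s['image'].astype(int)
g=((im[...,1]-im[...,0])>20).astype(np.uint8); n,l,st,c=cv2.connectedComponentsWithStats(g); k=1+st[1:,4].argmax(); print(st[k])
E
```

```text
[[296.3 185.4 156.4  98.1   0.4   0.4  -0. ]
 [296.2 185.3 156.2  98.1  -0.9  -0.4   0.4]
 [296.2 185.2 156.2  98.1   1.    0.9   0.5]] 82.95 0.3
[181 196  47  32 554]
```

The arm couldn't reach that pose at this yaw and stopped short, clear of everything. Back up and turn the tool toward the yaw used for the first placing.

arm_command([
  [0.3,0,0,0.15,0],
  [0.3,0.05,-0.05,0.3,0],
  [0.3,0.1,-0.1,0.42,-0.09],
  [0.3,0.2,-0.1,0.42,-0.18],
  [0.3,0.3,-0.1,0.42,-0.27],
  [0.3,0.36,-0.1,0.42,-0.36],
  [0.3,0.36,-0.1,0.42,-0.45],
  [0.3,0.36,-0.1,0.42,-0.54],
  [0.3,0.36,-0.1,0.42,-0.63],
  [0.3,0.36,-0.1,0.42,-0.72],
  [0.3,0.36,-0.1,0.42,-0.81],
  [0.3,0.36,-0.1,0.42,-0.9],
])

```text
time_s: 84.3
eef_pos: [0.4045, 0.1553, 0.2824]
eef_rot: [178.6, -0.6, 16.7]
force: [-0.9, -0.4, 0.2]
width: 0.0555
finger_force: 0.0
```

```bash
python3 st.py; python3 - <<'E'
from h import *
o=arm.observe(); print(o['qpos'].round(1),o['eef_rot'].round(1))
E
```

```text
[[ 4.045e+02  1.555e+02  2.824e+02  1.650e+01  3.000e-01  5.000e-01
   1.000e-01]
 [ 4.046e+02  1.552e+02  2.824e+02  1.700e+01  2.000e-01 -4.000e-01
   9.000e-01]
 [ 4.047e+02  1.550e+02  2.825e+02  1.720e+01  1.000e-01 -2.000e-01
  -3.000e-01]] 84.45 55.5
[ 66.9 -18.9 -79.2 113.8 -18.3  70.  -78.4] [178.5  -0.7  17.2]
```

The elbow joint has drifted (q3 = −79°, near its limit). I retrace the path via the tray and canister A to unwind it.

arm_command([
  [0.3,0,0,0,0.085],
  [0.3,0,0,0,0.17],
  [0.3,0,0,0,0.255],
  [0.3,-0.03,-0.03,0,0.34],
  [0.3,-0.06,-0.06,0,0.425],
  [0.3,-0.09,-0.09,0,0.51],
  [0.3,-0.13,-0.12,0,0.595],
  [0.3,-0.13,-0.12,0,0.68],
  [0.3,-0.13,-0.12,0,0.765],
  [0.3,-0.13,-0.12,0,0.85],
  [0.3,-0.13,-0.12,0,0.9],
  [0.3,-0.13,-0.12,0,0.9],
])

```text
time_s: 85.65
eef_pos: [0.3655, 0.1194, 0.2822]
eef_rot: [178.7, -0.7, 98.2]
force: [-0.8, -0.2, -0.7]
width: 0.0555
finger_force: 0.0
```

arm_command([
  [0.3,0,-0.14,0,0],
  [0.3,0,-0.28,0,0],
  [0.3,0,-0.42,0,0],
  [0.3,0,-0.56,0,0],
  [0.3,0,-0.7,0,0],
  [0.3,0,-0.84,0,0],
  [0.3,0,-0.98,0,0],
  [0.3,0,-1,0,0],
  [0.3,0,-1,0,0],
])

```text
time_s: 86.55
eef_pos: [0.3652, -0.1818, 0.2822]
eef_rot: [178.6, -0.8, 97.8]
force: [0.3, 0.1, 0.1]
width: 0.0557
finger_force: 0.0
```

```bash
cat > q.py <<'E'
from h import *
o=arm.observe(); print(o['time_s'],o['qpos'].round(1),o['eef_pos'].round(3),o['eef_rot'].round(1))
E
python3 q.py
```

```text
86.55 [ 49.1  -7.7 -24.9 118.2  -5.   68.1  34.1] [ 0.365 -0.182  0.282] [178.6  -0.8  97.8]
```

arm_command([
  [0.3,0.1,0.1,0,0],
  [0.3,0.2,0.21,0,0],
  [0.3,0.3,0.32,0,0],
  [0.3,0.4,0.42,0,0],
  [0.3,0.5,0.53,0,0],
  [0.3,0.6,0.64,0,0],
  [0.3,0.7,0.74,0,0],
  [0.3,0.8,0.85,0,0],
  [0.3,0.9,0.95,0,0],
  [0.3,0.94,1,0,0],
  [0.3,0.94,1,0,0],
])

```text
time_s: 87.65
eef_pos: [0.6471, 0.1264, 0.2826]
eef_rot: [178.6, -1.0, 98.5]
force: [0.6, -0.8, -0.2]
width: 0.0553
finger_force: 0.0
```

arm_command([
  [0.3,0,0.13,0,-0.05],
  [0.3,0,0.2,0,-0.09],
  [0.3,0,0.2,0,-0.09],
  [0.3,0,0.2,0,-0.09],
])

```text
time_s: 88.05
eef_pos: [0.6466, 0.1797, 0.283]
eef_rot: [178.6, -0.6, 90.1]
force: [0.1, 0.0, -0.4]
width: 0.0555
finger_force: 0.0
```

```bash
python3 q.py
```

```text
88.05 [ 10.5  26.4 -40.3  84.6  17.5  73.8 -31.2] [0.647 0.18  0.283] [178.6  -0.6  90.1]
```

arm_command([
  [0.3,0,0,0,-0.09],
  [0.3,0,0,0,-0.18],
  [0.3,0,0,0,-0.27],
  [0.3,-0.07,0,0,-0.36],
  [0.3,-0.22,0,0,-0.45],
  [0.3,-0.37,0,0,-0.54],
  [0.3,-0.52,0.08,0,-0.63],
  [0.3,-0.67,0.18,0,-0.72],
  [0.3,-0.83,0.18,-0.1,-0.82],
  [0.3,-0.83,0.18,-0.1,-0.826],
  [0.3,-0.83,0.18,-0.1,-0.826],
])

```text
time_s: 89.15
eef_pos: [0.3965, 0.231, 0.2514]
eef_rot: [178.4, -0.5, 15.7]
force: [0.6, -0.7, 0.1]
width: 0.0555
finger_force: 0.0
```

```bash
python3 q.py; python3 st.py; python3 - <<'E'
from h import *
s=snap('wrist','L3'); im=s['image'].astype(int)
def knob(v,r):
    I=v['image'].astype(int).mean(2); u,w=map(int,proj(v,[.368,.228,.04])); y0,x0=max(w-r,0),max(u-r,0)
    n,l,st,c=cv2.connectedComponentsWithStats((I[y0:w+r,x0:u+r]<45).astype(np.uint8)); i=1+st[1:,4].argmax()
    return (v,*(c[i]+[x0,y0])),st[i].tolist()
a,b=knob(s,45),knob(load('fs'),20); print(a[0][1:],a[1],b[0][1:],b[1],tri([a[0],b[0]]), atz(*a[0],.055))
g=((im[...,1]-im[...,0])>25).astype(np.uint8); n,l,st,c=cv2.connectedComponentsWithStats(g); k=1+st[1:,4].argmax(); print(st[k])
h=cv2.convexHull(np.argwhere(l==k)[:,::-1].astype(np.float32))[:,0]; P=np.array([atz(s,*p,.006)[:2] for p in h])
# trivet: points of hull at r .085 from the known centre
d=np.linalg.norm(P-[.3989,.2325],axis=1); Q=P[d>.078]; 
from scipy.optimize import least_squares
r=least_squares(lambda q:np.linalg.norm(Q-q,axis=1)-.0835,[.399,.2325]); print('trivet',r.x,np.abs(r.fun).max(),len(Q))
E
```

```text
89.15 [   1.1    1.7  -37.8  114.     3.    64.8 -112.3] [0.396 0.231 0.251] [178.4  -0.5  15.7]
[[ 3.992e+02  2.315e+02  2.529e+02  1.560e+01 -2.000e-01 -1.000e-01
   6.000e-01]
 [ 4.007e+02  2.321e+02  2.538e+02  1.550e+01  5.000e-01  0.000e+00
  -2.000e-01]
 [ 4.013e+02  2.325e+02  2.541e+02  1.550e+01  2.000e-01  1.000e+00
   9.000e-01]] 89.3 55.6
(np.float64(280.3233190271817), np.float64(214.6695278969957)) [35, 35, 28, 32, 699] (np.float64(296.92134831460675), np.float64(300.19101123595505)) [17, 12, 10, 13, 89] (array([0.36488613, 0.22478076, 0.0441708 ]), [np.float64(0.00046019089199952293), np.float64(0.00046019089199963873)]) [0.36790533 0.22554968 0.055     ]
[ 204   92  155  119 8094]
trivet [0.39970409 0.23280403] 0.0009109539931616006 37
```

arm_command([
  [0.5,-0.119,-0.023,0,0],
  [0.5,-0.119,-0.023,-0.12,0],
  [0.5,-0.119,-0.023,-0.25,0],
  [0.5,-0.119,-0.023,-0.38,0],
  [0.5,-0.119,-0.023,-0.5,0],
  [0.5,-0.119,-0.023,-0.6,0],
  [0.5,-0.119,-0.023,-0.68,0],
  [0.5,-0.119,-0.023,-0.727,0],
  [0.5,-0.119,-0.023,-0.727,0],
  [0.5,-0.119,-0.023,-0.727,0],
], force=50)

```text
time_s: 90.35
eef_pos: [0.3646, 0.227, 0.035]
eef_rot: [178.7, -0.7, 15.5]
force: [-0.1, 0.2, -0.5]
width: 0.0642
finger_force: 0.0
```

```bash
python3 st.py; python3 q.py
```

```text
[[ 3.648e+02  2.272e+02  3.550e+01  1.550e+01 -1.000e-01  0.000e+00
  -1.000e-01]
 [ 3.648e+02  2.273e+02  3.580e+01  1.560e+01  5.000e-01 -2.000e-01
   6.000e-01]
 [ 3.646e+02  2.272e+02  3.580e+01  1.560e+01 -1.000e-01 -5.000e-01
  -3.000e-01]] 90.5 64.2
90.5 [  -6.2   19.4  -35.1  127.6   20.8   37.9 -130.8] [0.365 0.227 0.036] [178.6  -0.8  15.6]
```

arm_command([
  [-1,0,0,0,0],
  [-1,0,0,0,0],
  [-1,0,0,0,0],
  [-1,0,0,0,0],
  [-1,0,0,0,0],
  [-1,0,0,0,0],
  [-1,0,0,0.03,0],
  [-1,0,0,0.07,0],
  [-1,0,0,0.1,0],
  [-1,0,0,0.1,0],
])

```text
time_s: 91.5
eef_pos: [0.364, 0.2274, 0.0662]
eef_rot: [178.6, -0.9, 15.6]
force: [-0.2, 0.0, -3.1]
width: 0.0284
finger_force: 50.1
```

arm_command([
  [-1,0.05,0.01,0,0],
  [-1,0.114,0.02,0,0],
  [-1,0.114,0.02,0,0],
  [-1,0.114,0.02,-0.04,0],
  [-1,0.114,0.02,-0.07,0],
  [-1,0.114,0.02,-0.09,0],
  [-1,0.114,0.02,-0.1,0],
  [-1,0.114,0.02,-0.1,0],
])

```text
time_s: 92.3
eef_pos: [0.395, 0.2313, 0.0356]
eef_rot: [178.3, -0.4, 15.6]
force: [-7.5, -5.0, 18.8]
width: 0.0285
finger_force: 52.9
```

```bash
python3 st.py
```

```text
[[395.  231.4  35.6  15.6  -8.3  -5.6  17.8]
 [395.  231.3  35.6  15.6  -6.5  -5.   18.1]
 [395.  231.4  35.6  15.6  -7.   -4.6  18.3]] 92.45 28.6
```

arm_command([
  [-1,0,0,0.02,0],
  [-1,0.005,0.002,0.03,0],
  [-1,0.005,0.002,0.03,0],
  [-1,0.005,0.002,0.03,0],
  [-1,0.005,0.002,0.022,0],
  [-1,0.005,0.002,0.016,0],
  [-1,0.005,0.002,0.011,0],
  [-1,0.005,0.002,0.011,0],
])

```text
time_s: 93.25
eef_pos: [0.3982, 0.2329, 0.0375]
eef_rot: [178.6, -0.6, 15.6]
force: [-0.8, 0.3, -3.1]
width: 0.0282
finger_force: 50.1
```

arm_command([
  [0.3,0,0,0,0],
  [0.3,0,0,0,0],
  [0.3,0,0,0,0],
  [0.3,0,0,0,0],
  [0.3,0,0,0.1,0],
  [0.3,0,0,0.25,0],
  [0.3,0,0,0.4,0],
  [0.3,0,0,0.55,0],
  [0.3,0,0,0.72,0],
  [0.3,0,0,0.72,0],
  [0.3,0,0,0.72,0],
])

```text
time_s: 94.35
eef_pos: [0.3997, 0.2337, 0.2559]
eef_rot: [178.6, -0.9, 15.6]
force: [-0.6, -0.7, -0.2]
width: 0.0554
finger_force: 0.0
```

```bash
cat > ring.py <<'E'
from h import *
snap('side','g1s'); snap('top','g1t'); s=snap('wrist','g1'); im=s['image'].astype(int)
g=((im[...,1]-im[...,0])>25).astype(np.uint8); n,l,st,c=cv2.connectedComponentsWithStats(g); k=1+st[1:,4].argmax(); g=(l==k).astype(np.uint8)
cs,_=cv2.findContours(g,cv2.RETR_CCOMP,cv2.CHAIN_APPROX_NONE); cs=sorted(cs,key=len)[-2:]
for q in cs[::-1]: print(len(q),cv2.fitEllipse(np.array([atz(s,*p,.006)[:2] for p in q[:,0].astype(float)],np.float32)))
d=lambda a,b:np.abs(cv2.GaussianBlur(a,(5,5),0).astype(int)-cv2.GaussianBlur(b,(5,5),0)).max(2)
for n,(x0,y0,x1,y1) in {'mug':(138,142,178,178),'mill':(362,150,392,184),'salt':(265,192,290,218)}.items(): print(n,d(load('g1t')['image'],load('top0')['image'])[y0:y1,x0:x1].max())
D=d(load('g1s')['image'],load('fs')['image'])[160:220,262:325]; print('tray side vs before',D.max(),(D>30).sum())
E
python3 st.py; python3 ring.py
```

```text
[[ 3.985e+02  2.329e+02  2.540e+02  1.560e+01 -5.000e-01  0.000e+00
  -7.000e-01]
 [ 3.978e+02  2.324e+02  2.528e+02  1.560e+01 -1.400e+00  6.000e-01
  -9.000e-01]
 [ 3.975e+02  2.323e+02  2.522e+02  1.560e+01 -5.000e-01 -6.000e-01
   2.000e-01]] 94.5 55.3
440 ((0.3993512988090515, 0.23270799219608307), (0.16653671860694885, 0.16686438024044037), 30.237606048583984)
379 ((0.39847493171691895, 0.23382745683193207), (0.143573597073555, 0.14466173946857452), 12.673954010009766)
mug 84
mill 6
salt 3
tray side vs before 109 1975
```

```bash
python3 tray.py e1 side | grep -v "\[  0"; python3 tray.py e2 top; python3 - <<'E'
from h import *
for f in('side0','g1s'):
    im=load(f)['image'].astype(int); g=((im[...,2]-im[...,0])>30)[330:390,160:220]; p=np.argwhere(g); print(f,len(p),p.mean(0))
E
```

```text
94.7 [0.3978 0.2327 0.2525] 15.6
[112  80  57   9] tray mm [(np.float64(670.0), np.float64(-650.0)), (np.float64(680.0), np.float64(-709.0)), (np.float64(446.0), np.float64(-671.0)), (np.float64(442.0), np.float64(-613.0))]
[185  82  69   9] tray mm [(np.float64(373.0), np.float64(-602.0)), (np.float64(377.0), np.float64(-662.0)), (np.float64(101.0), np.float64(-629.0)), (np.float64(103.0), np.float64(-570.0))]
[373  89  44   6] tray mm [(np.float64(-371.0), np.float64(-539.0)), (np.float64(-539.0), np.float64(-525.0)), (np.float64(-529.0), np.float64(-488.0)), (np.float64(-363.0), np.float64(-502.0))]
[107  90  52   7] tray mm [(np.float64(679.0), np.float64(-592.0)), (np.float64(685.0), np.float64(-627.0)), (np.float64(478.0), np.float64(-586.0)), (np.float64(475.0), np.float64(-552.0))]
[175  92  63   5] tray mm [(np.float64(410.0), np.float64(-566.0)), (np.float64(411.0), np.float64(-588.0)), (np.float64(166.0), np.float64(-548.0)), (np.float64(167.0), np.float64(-527.0))]
[121 110  32  12] tray mm [(np.float64(603.0), np.float64(-467.0)), (np.float64(486.0), np.float64(-458.0)),
[... 1536 characters left out ...]
np.float64(36.0), np.float64(-83.0)), (np.float64(39.0), np.float64(-55.0))]
[305 210  19   9] tray mm [(np.float64(51.0), np.float64(100.0)), (np.float64(45.0), np.float64(38.0)), (np.float64(17.0), np.float64(41.0)), (np.float64(23.0), np.float64(103.0))]
[341 222  27  10] tray mm [(np.float64(-8.0), np.float64(-17.0)), (np.float64(-12.0), np.float64(-107.0)), (np.float64(-40.0), np.float64(-105.0)), (np.float64(-36.0), np.float64(-15.0))]
[306 229  19   9] tray mm [(np.float64(-16.0), np.float64(104.0)), (np.float64(-22.0), np.float64(42.0)), (np.float64(-49.0), np.float64(46.0)), (np.float64(-43.0), np.float64(107.0))]
side0 121 [31.98347107 29.71900826]
g1s 151 [31.18543046 30.44370861]
```

The lid is centred within about 1 mm, all four stoppers are in the tray, the bystanders haven't moved, and the gripper is clear. Handing in.

```bash
python3 -c "
from workcell import arm
print(arm.finish_job())"
```

```text
the job is handed in; nothing more can be done
None
```

The job is handed in: the lid lies flat within about 1 mm of the trivet's centre (put back after it was knocked aside), all four canisters are open, their stoppers are in the tray (three lying, one standing), and the mug, pepper mill and salt jar weren't moved.

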